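# Pack up the chopper's missing foot, fit its pusher head and lock it with the pins

## Robot

A 6-joint arm with a two-finger parallel gripper is mounted at the origin on a cart in front of the work surface, level with it; the furniture and walls round the work are solid. World frame = base frame: x ahead of the robot, y to its left, z up, the work surface at z = 0. Lengths are in mm, angles in rad, forces in N, time in s.
With the tool pointing down it reaches from about 400 to 825 mm from the base axis. Payload 7 kg.
Tool frame: the origin (TCP) lies at the very end of the fingers, on their centre line; the grasp point (between the pads) lies 19 mm behind it; z points along the fingers, y is the direction in which the jaws open and shut (so a half turn about z gives the same grasp; the last joint's range is limited). The gripper opens to 85 mm and grips with 20 to 120 N. Pads are 22 mm wide; open, the fingers measure 114 mm over their backs; the gripper's body (76 mm by 85 mm) begins 54 mm behind the grasp point. The pads swing forward as they close: fully open they stand 13 mm farther back than shut.
Start: joints at [1.395, 0.359, 0.012, 0, -1.224, -0.288], TCP at [301.966, 603.665, 231.302] pointing down, gripper open.
Joint ranges: [-3.07, 3.07], [-1.43, 2.12], [-1.02, 1.25], [-3.03, 1.67], [-3.05, -0], [-3.03, 3.03]. Speed limits (rad/s): [2.39, 2.39, 3.01, 3.14, 3.14, 3.14].

## Interface

Orientations are given as a unit quaternion [w, x, y, z].
In Python, from bench import manip, capture, spot_in gives the robot as it stands. The module is installed in compiled form; this text tells all that it offers.
- The arm moves only by the shell command python3 -m creep 'ROWS' [FORCE]. ROWS is JSON, a list of rows, each an object of numbers: "jaw": the gripper command: -1 is fully open, 1 is shut, values between are in proportion; "tx", "ty", "tz": the shift along the tool's x, y, z in cm; "turn": the turn about the tool's z in degrees. A call has 1 to 20 rows; each row is the pose to reach, as a shift and turn from the pose commanded when the call began, along the tool's axes at that moment; what a row does not reach only later rows make up. A row lasts 1/12 s, in which the tool goes at most 41.7 mm and 7.16 degrees, less where a joint would pass 70% of its speed; a pose out of reach is approached as far as the arm can. A call with a gripper value outside its range is refused whole. The fingers move at their own pace and stop on an object; FORCE is the grip in N (left out, the last holds). Time passes only in rows, so rows that repeat a pose let the fingers close. It gives the time, the measured TCP pose, the force and the opening at its end, in the units of the state.
- manip.observe(): the state, without advancing time (a new reading comes with each control period).
- capture(name): name is "scene" or "top"; returns a dict with "image" (400x640x3 uint8, red, green, blue), "fx", "fy", "cx", "cy" (pixels), "distortion" ([k1, k2, p1, p2, k3] as OpenCV has them; the pictures are not rectified), "rvec" (rotation vector, rad) and "tvec" (3), from world to camera coordinates, as OpenCV has them. Camera axes: x right, y down, z forward; pixel columns grow to the right and rows downward; lengths in mm; the calibration is good to about 2 mm. A picture is of the moment at which its call begins. There is no depth.
- manip.sign_off(): hands the job in, once; it reports no verdict.
Trained networks look in a picture, given as the dict that the camera call returned (one of the last four; its "shot" number tells which), for a name from the list of things; names that differ only in an ending like _2 or _b are one class to them, and where a whole thing is asked for, a point or a joint stands for the part that bears it (a point fixed in the world has none). Each returns a list of dicts, best first, with "p" (0 to 1); they miss things now and then, are a little off and sometimes report something else, mostly with a low value. They report only what shows in the picture. A call takes as long as a camera call.
- spot_in(picture, target): "box" ([centre column, centre row, width, height] in pixels, round what is visible of it).
The state is a dict: "time_s": time; "joint_positions": joint angles; "dq": joint speeds; "tau": joint torques, N m; "eef_pos": TCP position; "tool_rot": TCP orientation; "ft_force": force on the tool from outside, world axes, zero at the start; "torque": the same for the moment, N m; "opening": opening from 0.0 (shut) to 1.0 (fully open).
Only numpy, scipy, OpenCV 4.12 (cv2) and the standard library are available. Lean on these libraries where they do the work, as an engineer would, in place of code of your own. Each camera call takes 0.05 s, during which the arm holds its last target. There are 200 camera calls.

## Task

The vegetable chopper has lost the rubber foot under its front-left leg and rocks: slide the blue shims under that leg, one flat on another, until no more will go in (one may be there already). Then lower the pusher head over both guide posts until it is fully seated, and last push the two red-handled lock pins from the front through the holes in the posts until their handles come up to the head. Do not tip the deli cup; unused shims may stay on the table.

Things in the scene. Friction and masses are not known exactly. Their poses are not given: they have to be found in the camera images.
- chopper: Loose vegetable chopper, 3 kg: deck 214 (x) x 256 (y) mm, top at 83 mm, on legs at x +-85, y +-108 mm. Origin: on the table under its middle; x to its back (guard 158 mm high at x +94), y to its left. Three legs have black rubber feet 33.5 mm high; the front-left one (x -85, y +108) has none and hangs free. About 2 N down on that corner, or the fitted head's weight, rocks it down.
- leg_end (a point): Centre of the lower end of the bare leg, 33.5 mm over the table: flat disc of radius 11 mm, chamfered outward to radius 14.5 mm 4 mm higher. Axes as the chopper's. Open from the front and left; the deck's left edge is 20 mm and its front edge 22 mm beyond this point, at 68 mm height. Shims slide in best lengthwise along y, from the left.
- seat (a point): Point on the chopper (x -40, y 0, z 77 mm) where the pusher head's origin lies when fully seated; axes as the chopper's. The two square guide posts, 16 x 16 mm, stand at y +-80 mm from here, straight up to 158 mm over the table, with cone tips (to 5 mm diameter) up to 176 mm. Bosses at their feet carry the head.
- hole_left (a point): Centre of the cross hole in the left guide post (chopper x -40, y +80, z 114.5 mm). It runs along the chopper's x through the 16 mm post and is 10 mm wide (y) by 11 mm high; its floor is 2 mm over the top of the seated head. Axes as the chopper's. Either pin fits.
- hole_right (a point): Centre of the cross hole in the right guide post (chopper x -40, y -80, z 114.5 mm). It runs along the chopper's x through the 16 mm post and is 10 mm wide (y) by 11 mm high; its floor is 2 mm over the top of the seated head. Axes as the chopper's. Either pin fits.
- pusher_head: Loose pusher head, 0.95 kg: aluminium plate 90 (x) x 206 (y) x 16 mm, z 14 to 30 mm, with two square through holes 18.3 mm wide at y +-80 mm; under it a white pusher block 66 x 106 mm, z 0 to 14, on which it stands. Origin: centre of the block's underside, z up; it may be fitted either way round.
- head_bar (a point): Centre of the head's black handle bar (16 mm wide in x, 104 mm long in y, 20 mm high), 76 mm over the head's origin; 36 mm of free room below it between two uprights 76 mm apart.
- pin_1: Loose lock pin, 80 g: red handle 55 x 20 x 20 mm from x -55 to 0, steel rod of 8 mm diameter from x 0 to +85, nose tapered (last 12 mm). Origin: on its underside at the shoulder where the rod leaves the handle; rod axis 10 mm higher; x along the rod to the nose. Weight within the handle. Home, the shoulder stands at the front edge of the head, 45 mm before the post's middle.
- pin_1_grip (a point): Middle of this pin's red handle.
- pin_1_tip (a point): End of this pin's nose.
- pin_2: Loose lock pin, 80 g: red handle 55 x 20 x 20 mm from x -55 to 0, steel rod of 8 mm diameter from x 0 to +85, nose tapered (last 12 mm). Origin: on its underside at the shoulder where the rod leaves the handle; rod axis 10 mm higher; x along the rod to the nose. Weight within the handle. Home, the shoulder stands at the front edge of the head, 45 mm before the post's middle.
- pin_2_grip (a point): Middle of this pin's red handle.
- pin_2_tip (a point): End of this pin's nose.
- shim_0: Blue shim, 120 (x) x 40 (y) x 8 mm, 50 g. Origin: centre of its underside, x along its length. Either absent or already lying under the bare leg when the job starts, lengthwise along the chopper's y; it need not be moved.
- shim_1: Blue shim, 120 (x) x 40 (y) x 8 mm, 50 g. Origin: centre of its underside, x along its length. Lies on the table to the left at the start; some shims may be absent. Four shims in all (32 mm) fill the gap under the leg.
- shim_2: Blue shim, 120 (x) x 40 (y) x 8 mm, 50 g. Origin: centre of its underside, x along its length. Lies on the table to the left at the start; some shims may be absent. Four shims in all (32 mm) fill the gap under the leg.
- shim_3: Blue shim, 120 (x) x 40 (y) x 8 mm, 50 g. Origin: centre of its underside, x along its length. Lies on the table to the left at the start; some shims may be absent. Four shims in all (32 mm) fill the gap under the leg.
- shim_4: Blue shim, 120 (x) x 40 (y) x 8 mm, 50 g. Origin: centre of its underside, x along its length. Lies on the table to the left at the start; some shims may be absent. Four shims in all (32 mm) fill the gap under the leg.
- deli_cup: Lidded deli cup, 74 mm, 68 mm high, origin under its middle. Bystander.

How it is judged:
By the outcome, as a careful person would: the job done as asked, in the order asked, and still so for the second after the job is handed in, with the robot touching nothing.
Of shim_0, shim_1 only 1 to 2 are there at a start; the rules pass over those that are not, and their reading is None.
At some moment in a run one of pusher_head, pin_1, pin_2 may be knocked a few centimetres aside while the robot is not near it.
Once in a run the grip may slacken for a moment while it holds something.
It also fails if it takes over 210 s, if anything falls off the work surface, if the arm or the gripper's body presses on something with over 40 N, if the wrist force passes 120 N, or if a joint passes its speed limit or range.

## Working session

There is one attempt and no reset: what is moved stays moved. The work goes in short steps, Python scripts to look and compute and a shell command to move; the robot and the scene stay as the last step left them, time stands still between calls to the robot, and variables do not carry over. Pictures are saved under pics/ and viewed, about 12 in all and at most 16, crops included, and the job is handed in when it is done.

```bash
mkdir -p pics; cat > h.py <<'E'
import numpy as np, cv2
from bench import manip, capture, spot_in
def cam(c):
    K=np.array([[c['fx'],0,c['cx']],[0,c['fy'],c['cy']],[0,0,1.]]);return K,np.array(c['distortion'],float),np.array(c['rvec'],float),np.array(c['tvec'],float)
def w(c,px,z):
    "pixels -> world at height z"
    K,D,r,t=cam(c);px=np.array(px,float).reshape(-1,1,2)
    u=cv2.undistortPoints(px,K,D).reshape(-1,2);R=cv2.Rodrigues(r)[0]
    d=np.c_[u,np.ones(len(u))]@R;o=-R.T@t.ravel()
    return o+d*((z-o[2])/d[:,2])[:,None]
def p(c,X):
    K,D,r,t=cam(c);return cv2.projectPoints(np.array(X,float).reshape(-1,1,3),r,t,K,D)[0].reshape(-1,2)
def save(c,name,crop=None,s=1):
    im=c['image'][:,:,::-1]
    if crop: x0,y0,x1,y1=crop;im=im[y0:y1,x0:x1]
    cv2.imwrite('pics/'+name,cv2.resize(im,None,fx=s,fy=s,interpolation=cv2.INTER_CUBIC))
E
python3 - <<'E'
from h import *
np.set_printoptions(precision=1,suppress=True)
s=manip.observe();print({k:np.round(v,3) for k,v in s.items()})
im=[]
for n in('scene','top'):
    c=capture(n);K,D,r,t=cam(c);R=cv2.Rodrigues(r)[0];print(n,K[0,0],'pos',-R.T@t.ravel(),'fwd',R[2])
    save(c,n+'0.png',s=1.25)
    for k in ['chopper','leg_end','seat','hole_left','pusher_head','head_bar','pin_1','pin_1_grip','pin_1_tip','shim_1','deli_cup']:
        print(k,[(round(d['p'],2),np.round(d['box'],1).tolist()) for d in spot_in(c,k)][:6])
E
```

```text
{'time_s': np.float64(0.0), 'joint_positions': array([ 1.4,  0.4,  0. , -0. , -1.2, -0.3]), 'dq': array([-0.,  0.,  0., -0.,  0., -0.]), 'tau': array([ -0. , -58.3,  29.3,   6.9,  -0. ,  -0. ]), 'eef_pos': array([301.8, 603.3, 230.4]), 'tool_rot': array([ 0. ,  1. , -0.2, -0. ]), 'ft_force': array([-1. , -0.3, -0.4]), 'torque': array([-0.1,  0. , -0. ]), 'opening': np.float64(1.0)}
scene 509.6952042913203 pos [ -89.7 -721.6 1122.4] fwd [ 0.4  0.5 -0.7]
chopper [(0.88, [415.9, 239.7, 126.9, 127.4])]
leg_end [(0.75, [418.5, 238.9, 124.0, 128.0])]
seat [(0.91, [414.0, 237.1, 124.8, 120.0])]
hole_left [(0.75, [416.2, 237.0, 128.2, 124.7])]
pusher_head [(0.64, [286.2, 170.6, 66.8, 46.7]), (0.57, [365.1, 322.3, 33.8, 36.6])]
head_bar [(0.62, [287.4, 169.7, 59.6, 49.3])]
pin_1 [(0.83, [361.4, 320.1, 35.2, 41.1]), (0.82, [307.9, 263.9, 35.2, 35.9])]
pin_1_grip [(0.71, [363.0, 321.2, 37.0, 39.8]), (0.65, [309.2, 264.7, 34.4, 28.6]), (0.49, [413.8, 238.2, 124.8, 127.9])]
pin_1_tip [(0.51, [307.7, 264.2, 35.0, 30.9]), (0.49, [417.6, 237.1, 126.8, 125.4])]
shim_1 [(0.77, [273.4, 229.6, 38.1, 28.
[... 454 characters left out ...]
1, 75.9]), (0.43, [367.2, 240.1, 26.5, 7.3])]
seat [(0.73, [407.8, 165.7, 80.8, 70.8])]
hole_left [(0.63, [409.9, 166.4, 83.5, 76.8])]
pusher_head [(0.64, [264.4, 190.4, 66.3, 34.5]), (0.2, [425.6, 243.9, 38.1, 10.7])]
head_bar [(0.6, [425.4, 242.8, 36.6, 8.5]), (0.57, [262.5, 186.1, 66.4, 33.7])]
pin_1 [(0.7, [410.0, 164.9, 81.7, 70.3]), (0.6, [359.6, 241.8, 42.9, 6.7]), (0.57, [432.1, 241.8, 21.8, 6.7])]
pin_1_grip [(0.47, [369.6, 239.1, 20.1, 2.7])]
pin_1_tip [(0.59, [359.4, 240.7, 39.9, 2.6])]
shim_1 [(0.91, [287.4, 238.9, 16.1, 35.9]), (0.88, [312.0, 236.3, 13.6, 34.6]), (0.75, [259.7, 243.7, 17.8, 37.4]), (0.54, [361.6, 201.4, 26.4, 12.6])]
deli_cup [(0.57, [323.7, 157.4, 23.4, 20.2])]
```

View pics/scene0.png

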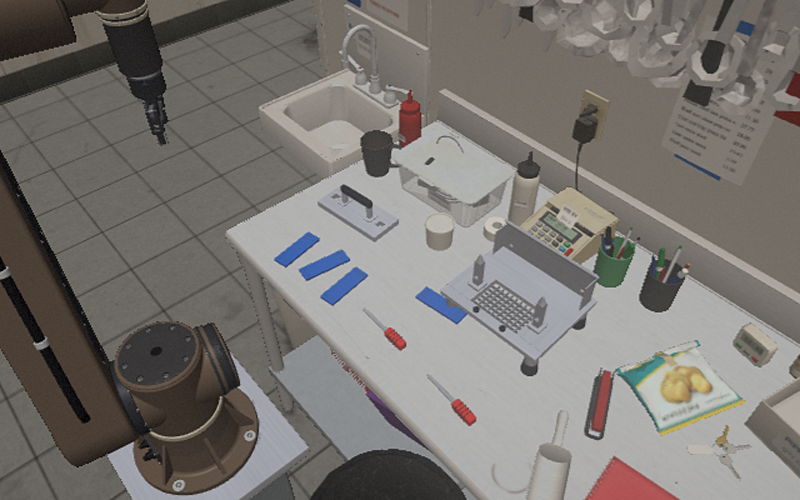

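```bash
python3 - <<'E'
import cv2
im=cv2.imread('pics/top0.png');im=im[int(120*1.25):int(280*1.25),int(220*1.25):int(470*1.25)]
cv2.imwrite('pics/top0c.png',cv2.resize(im,(800,512),interpolation=cv2.INTER_CUBIC))
E
```

```text
(no output)
```

View pics/top0c.png

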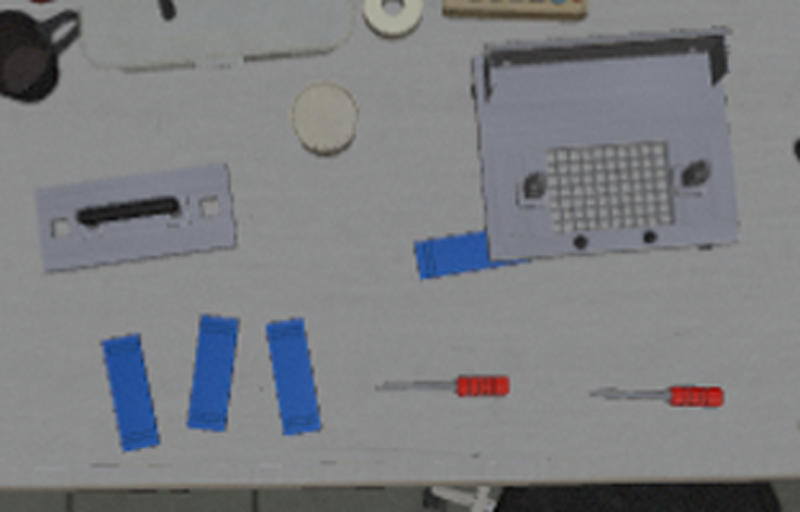

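The scene view shows shim_0 under the front-left leg (scene PNG ~440,303), three loose shims (297,248; 325,264; 344,286), two pins on the table in front (handles 397,341 and 463,412), and the head at 358,210. So all three loose shims go in. Next I need closer crops of the chopper and numeric fits.

```bash
cat > blobs.py <<'E'
from h import *
def mask(c,col):
    H=cv2.cvtColor(c['image'],cv2.COLOR_RGB2HSV)
    if col=='blue': return cv2.inRange(H,(100,130,60),(125,255,255))
    return cv2.inRange(H,(0,140,90),(8,255,255))|cv2.inRange(H,(172,140,90),(180,255,255))
def rects(c,col,z,amin=15):
    n,L,S,C=cv2.connectedComponentsWithStats(mask(c,col));out=[]
    for i in range(1,n):
        if S[i,4]<amin: continue
        ys,xs=np.where(L==i);W=w(c,np.c_[xs,ys],z)[:,:2]
        m=W.mean(0);U,s,V=np.linalg.svd(W-m,full_matrices=False);a=np.degrees(np.arctan2(V[0,1],V[0,0]))
        q=(W-m)@V.T;out.append((m,a%180,np.sqrt(12)*s/np.sqrt(len(W)),S[i,4],(xs.mean(),ys.mean())))
    return out
E
python3 - <<'E'
from blobs import *
np.set_printoptions(precision=1,suppress=True)
for n in('top','scene'):
    c=capture(n)
    for col,z in(('blue',8),('red',17)):
        for m,a,e,k,px in rects(c,col,z):
            if 300<m[0]<900 and -300<m[1]<700: print(n,col,m,'ang %.1f'%a,e,k,np.round(px,0))
    if n=='top': save(c,'t1.png',(355,125,455,205),8)
    else: save(c,'s1.png',(345,170,485,305),5)
s=manip.observe();from scipy.spatial.transform import Rotation as R
q=s['tool_rot'];print(R.from_quat([q[1],q[2],q[3],q[0]]).as_matrix().round(3))
E
```

```text
top blue [570.4 -56.2] ang 97.2 [77.3 38.3] 248 [361. 199.]
top blue [448.8 199.8] ang 172.7 [117.8  39.4] 406 [286. 236.]
top blue [444.1 114.9] ang 8.9 [117.7  38.6] 399 [311. 237.]
top blue [430.  287.2] ang 11.2 [118.   38.5] 393 [260. 242.]
top red [ 869.4 -196.3] ang 176.3 [49.5  6.6] 28 [400. 113.]
top red [431.3 -83.3] ang 90.2 [53.4 17.2] 82 [370. 240.]
scene blue [427.8 286.4] ang 11.0 [119.8  41.5] 376 [237. 199.]
scene blue [446.8 199.4] ang 173.0 [118.3  42.8] 408 [259. 211.]
scene blue [441.6 114.2] ang 9.1 [119.6  40.8] 433 [275. 228.]
scene blue [571.  -76.8] ang 96.6 [120.8  36.8] 408 [352. 244.]
scene red [430.7 -82.6] ang 88.6 [57.8 17.2] 85 [316. 269.]
[[ 0.9 -0.4 -0. ]
 [-0.4 -0.9 -0. ]
 [-0.   0.  -1. ]]
```

View pics/t1.png

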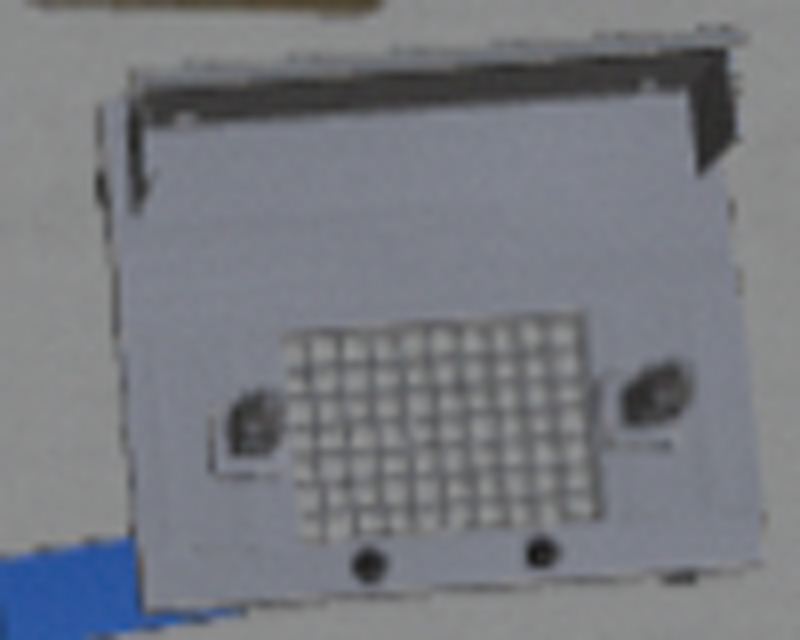

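View pics/s1.png

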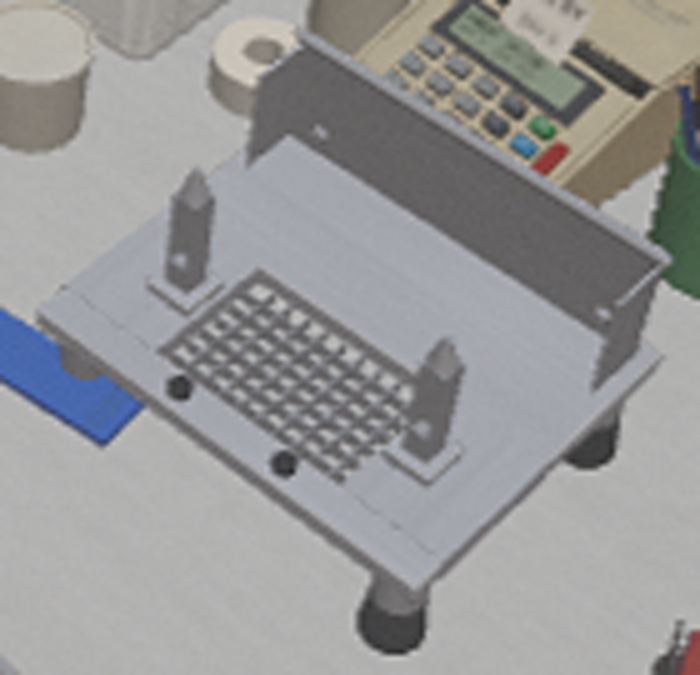

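Top crop: deck front-left corner (148,610), front-right (762,565), post tips about (268,395) and (685,365). Scene crop: front-left (38,318), front-right (415,583), back-right (662,357), post tips (196,170) and (447,340). I'll fit the chopper pose from these.

```bash
cat > fit.py <<'E'
from h import *
from scipy.optimize import least_squares
def place(P,v):
    c,s=np.cos(v[2]),np.sin(v[2]);P=np.array(P,float)
    return np.c_[v[0]+c*P[:,0]-s*P[:,1],v[1]+s*P[:,0]+c*P[:,1],P[:,2]]
def fit(obs,v0):
    "obs: list of (cam, pts3d, pix)"
    f=lambda v:np.concatenate([(p(c,place(P,v))-np.array(q)).ravel() for c,P,q in obs])
    r=least_squares(f,v0,loss='soft_l1');return r.x,f(r.x).reshape(-1,2)
E
python3 - <<'E'
from fit import *
np.set_printoptions(precision=2,suppress=True)
t=capture('top');s=capture('scene')
FL,FR,BR=(-107,128,83),(-107,-128,83),(107,-128,83);TL,TR=(-40,80,176),(-40,-80,176)
q=lambda L,k,o:(np.array(L)+.5)/k-.5+o
tp=q([(148,610),(762,565),(268,393),(685,365)],8,(355,125))
sp=q([(38,318),(415,583),(662,357),(196,170),(447,340)],5,(345,170))
for o in([(t,[FL,FR,TL,TR],tp)],[(s,[FL,FR,BR,TL,TR],sp)],[(t,[FL,FR,TL,TR],tp),(s,[FL,FR,BR,TL,TR],sp)]):
    v,r=fit(o,[650,-200,0.1]);print(v,np.degrees(v[2]));print(r.T)
for n,P in dict(leg=(-85,108,33.5),seat=(-40,0,77),hl=(-40,80,114.5),hr=(-40,-80,114.5)).items(): print(n,place([P],v))
o=np.load if 0 else None
import json;json.dump(list(map(float,v)),open('chop.json','w'))
E
```

```text
[ 671.04 -210.17    0.05] 3.139776089198511
[[-0.94  0.86  0.08 -0.04]
 [-0.34 -0.36  0.41  0.24]]
[ 667.49 -209.19    0.06] 3.3649894372080333
[[-0.97  0.06  0.52  0.01  0.12]
 [-1.71  1.57 -0.77  0.33  0.02]]
[ 669.19 -209.24    0.06] 3.1754405788084994
[[-1.19  0.62 -0.2  -0.31 -0.48  0.31  0.95  0.52  0.49]
 [ 0.25  0.18  1.03  0.82 -2.17  1.22 -0.93 -0.05 -0.3 ]]
leg [[ 578.34 -106.11   33.5 ]]
seat [[ 629.25 -211.45   77.  ]]
hl [[ 624.82 -131.58  114.5 ]]
hr [[ 633.68 -291.33  114.5 ]]
```

```bash
cat > go.py <<'E'
"go(x,y,z,yaw_deg): row values from the present pose"
from h import *
from scipy.spatial.transform import Rotation as R
def pose():
    s=manip.observe();q=s['tool_rot'];M=R.from_quat([q[1],q[2],q[3],q[0]]).as_matrix()
    return s,M
def go(x,y,z,yaw):
    s,M=pose();d=M.T@(np.array([x,y,z])-s['eef_pos'])/10
    y0=np.degrees(np.arctan2(M[1,0],M[0,0]));turn=-((yaw-y0+180)%360-180)
    print('t%.1f at'%s['time_s'],np.round(s['eef_pos'],1),'yaw %.1f'%y0,'F',np.round(s['ft_force'],1),'op %.3f'%s['opening'],'q',np.round(s['joint_positions'],2))
    print('  -> tx %.2f ty %.2f tz %.2f turn %.1f'%(*d,turn))
E
python3 -c "
from go import *
go(409,109,60,9)"
```

```text
t1.4 at [302.  603.7 231.3] yaw -26.6 F [ 0.3 -0.2  0.3] op 1.001 q [ 1.4   0.36  0.01 -0.   -1.22 -0.29]
  -> tx 31.70 ty 39.45 tz 17.13 turn -35.6
```

```bash
python3 -m creep '[{"tx":16,"ty":20,"tz":5,"turn":-18,"jaw":-0.18},{"tx":31.7,"ty":39.45,"tz":14,"turn":-35.6,"jaw":-0.18},{"tx":31.7,"ty":39.45,"tz":14,"turn":-35.6,"jaw":-0.18},{"tx":31.7,"ty":39.45,"tz":14,"turn":-35.6,"jaw":-0.18},{"tx":31.7,"ty":39.45,"tz":14,"turn":-35.6,"jaw":-0.18},{"tx":31.7,"ty":39.45,"tz":14,"turn":-35.6,"jaw":-0.18},{"tx":31.7,"ty":39.45,"tz":14,"turn":-35.6,"jaw":-0.18},{"tx":31.7,"ty":39.45,"tz":14,"turn":-35.6,"jaw":-0.18},{"tx":31.7,"ty":39.45,"tz":14,"turn":-35.6,"jaw":-0.18},{"tx":31.7,"ty":39.45,"tz":14,"turn":-35.6,"jaw":-0.18},{"tx":31.7,"ty":39.45,"tz":16,"turn":-35.6,"jaw":-0.18},{"tx":31.7,"ty":39.45,"tz":18,"turn":-35.6,"jaw":-0.18},{"tx":31.7,"ty":39.45,"tz":20,"turn":-35.6,"jaw":-0.18},{"tx":31.7,"ty":39.45,"tz":21,"turn":-35.6,"jaw":-0.18},{"tx":31.7,"ty":39.45,"tz":21,"turn":-35.6,"jaw":-0.18},{"tx":31.7,"ty":39.45,"tz":21,"turn":-35.6,"jaw":-0.18}]' 40
python3 -c "
from go import *
go(409,109,0,9)"
```

```text
time_s: 2.73
eef_pos: [408.7, 108.2, 20.8]
tool_rot: [0.001, 0.997, 0.078, -0.001]
ft_force: [0.5, 0.2, 0.9]
opening: 0.588
t2.7 at [408.7 108.2  20.8] yaw 8.9 F [0.5 0.2 0.9] op 0.588 q [ 0.73  0.22 -0.79  0.   -0.57  1.  ]
  -> tx 0.04 ty -0.08 tz 2.08 turn -0.1
```

```bash
python3 -m creep '[{"tz":1.0,"jaw":-0.18},{"tz":1.4,"jaw":-0.18},{"tz":1.7,"jaw":-0.18},{"tz":1.7,"jaw":-0.18}]'; python3 -m creep '[{"tz":0.15,"jaw":-0.18},{"tz":0.3,"jaw":-0.18},{"tz":0.3,"jaw":-0.18}]';python3 -m creep '[{"tz":0.1,"jaw":-0.18},{"tz":0.2,"jaw":-0.18},{"tz":0.2,"jaw":-0.18}]'
```

```text
$[0]: bad value
$[0]: bad value
$[0]: bad value
```

```bash
python3 -m creep '[{"tx":0,"ty":0,"tz":1.0,"turn":0,"jaw":-0.18},{"tx":0,"ty":0,"tz":1.4,"turn":0,"jaw":-0.18},{"tx":0,"ty":0,"tz":1.7,"turn":0,"jaw":-0.18},{"tx":0,"ty":0,"tz":1.7,"turn":0,"jaw":-0.18}]'; python3 -m creep '[{"tx":0,"ty":0,"tz":0.15,"turn":0,"jaw":-0.18},{"tx":0,"ty":0,"tz":0.3,"turn":0,"jaw":-0.18},{"tx":0,"ty":0,"tz":0.3,"turn":0,"jaw":-0.18}]';python3 -m creep '[{"tx":0,"ty":0,"tz":0.1,"turn":0,"jaw":-0.18},{"tx":0,"ty":0,"tz":0.2,"turn":0,"jaw":-0.18},{"tx":0,"ty":0,"tz":0.2,"turn":0,"jaw":-0.18}]'
```

```text
time_s: 3.07
eef_pos: [409.3, 110.0, 4.8]
tool_rot: [-0.0, 0.997, 0.079, 0.0]
ft_force: [0.9, 0.4, 0.4]
opening: 0.591
time_s: 3.32
eef_pos: [409.1, 109.3, 1.5]
tool_rot: [-0.0, 0.997, 0.079, 0.0]
ft_force: [0.5, -1.0, -0.5]
opening: 0.588
time_s: 3.57
eef_pos: [409.0, 109.0, -0.8]
tool_rot: [0.0, 0.997, 0.079, -0.0]
ft_force: [0.5, -0.3, 0.2]
opening: 0.59
```

```bash
for i in 1 2 3; do :; done; python3 -m creep '[{"tx":0,"ty":0,"tz":0.15,"turn":0,"jaw":-0.18},{"tx":0,"ty":0,"tz":0.15,"turn":0,"jaw":-0.18}]'; python3 -m creep '[{"tx":0,"ty":0,"tz":0.15,"turn":0,"jaw":-0.18},{"tx":0,"ty":0,"tz":0.15,"turn":0,"jaw":-0.18}]';python3 -m creep '[{"tx":0,"ty":0,"tz":0.15,"turn":0,"jaw":-0.18},{"tx":0,"ty":0,"tz":0.15,"turn":0,"jaw":-0.18}]'
```

```text
time_s: 3.73
eef_pos: [408.9, 108.9, -2.4]
tool_rot: [0.0, 0.997, 0.079, -0.0]
ft_force: [-0.3, 0.7, 0.5]
opening: 0.593
time_s: 3.9
eef_pos: [409.1, 109.0, -3.1]
tool_rot: [0.0, 0.997, 0.079, 0.0]
ft_force: [-3.7, -0.7, 15.0]
opening: 0.591
time_s: 4.07
eef_pos: [409.1, 109.1, -3.3]
tool_rot: [0.0, 0.997, 0.079, 0.0]
ft_force: [-12.8, -2.2, 44.0]
opening: 0.59
```

```bash
python3 -m creep '[{"tx":0,"ty":0,"tz":-0.6,"turn":0,"jaw":-0.18},{"tx":0,"ty":0,"tz":-0.6,"turn":0,"jaw":-0.18},{"tx":0,"ty":0,"tz":-0.6,"turn":0,"jaw":0.3},{"tx":0,"ty":0,"tz":-0.6,"turn":0,"jaw":0.3},{"tx":0,"ty":0,"tz":-0.6,"turn":0,"jaw":0.3},{"tx":0,"ty":0,"tz":-0.6,"turn":0,"jaw":0.3},{"tx":0,"ty":0,"tz":-0.6,"turn":0,"jaw":0.3},{"tx":0,"ty":0,"tz":-0.6,"turn":0,"jaw":0.3},{"tx":0,"ty":0,"tz":-0.6,"turn":0,"jaw":0.3}]' 60
python3 -c "
from go import *
go(575,-10,60,-85)"
```

```text
time_s: 4.82
eef_pos: [409.3, 109.2, 1.3]
tool_rot: [0.0, 0.997, 0.079, 0.0]
ft_force: [-4.1, 0.4, 17.4]
opening: 0.445
t4.8 at [409.3 109.2   1.3] yaw 9.1 F [-4.1  0.4 17.4] op 0.445 q [ 0.73  0.26 -0.81  0.   -0.5   1.  ]
  -> tx 14.48 ty 14.39 tz -5.87 turn 94.1
```

```bash
python3 -m creep '[{"tx":0,"ty":0,"tz":0,"turn":0,"jaw":-0.1},{"tx":0,"ty":0,"tz":-0.4,"turn":0,"jaw":-0.1},{"tx":0,"ty":0,"tz":-0.4,"turn":0,"jaw":-0.1},{"tx":0,"ty":0,"tz":-0.4,"turn":0,"jaw":0.3},{"tx":0,"ty":0,"tz":-0.4,"turn":0,"jaw":0.3},{"tx":0,"ty":0,"tz":-0.4,"turn":0,"jaw":0.3},{"tx":0,"ty":0,"tz":-0.4,"turn":0,"jaw":0.3},{"tx":0,"ty":0,"tz":-0.4,"turn":0,"jaw":0.3}]' 60
python3 -c "
from go import *
go(575,-10,60,-85)"
```

```text
time_s: 5.48
eef_pos: [409.1, 109.1, 5.3]
tool_rot: [0.0, 0.997, 0.079, 0.0]
ft_force: [-4.0, -0.8, 14.5]
opening: 0.421
t5.5 at [409.1 109.1   5.3] yaw 9.1 F [-4.  -0.8 14.5] op 0.421 q [ 0.73  0.25 -0.81  0.   -0.52  1.  ]
  -> tx 14.51 ty 14.37 tz -5.47 turn 94.1
```

```bash
python3 -m creep '[{"tx":0,"ty":0,"tz":-1,"turn":0,"jaw":0.3},{"tx":0,"ty":0,"tz":-3,"turn":0,"jaw":0.3},{"tx":0,"ty":0,"tz":-5.5,"turn":0,"jaw":0.3},{"tx":0,"ty":0,"tz":-5.5,"turn":0,"jaw":0.3}]'
python3 - <<'E'
from blobs import *
from go import *
c=capture('top');print([(m.round(1),round(a,1),e.round(1)) for m,a,e,k,px in rects(c,'blue',64)])
c=capture('scene');save(c,'s2.png',(210,180,400,330),4)
go(575,-10,60,-85)
E
```

```text
time_s: 5.82
eef_pos: [410.9, 110.3, 63.1]
tool_rot: [-0.001, 0.997, 0.079, 0.002]
ft_force: [-0.2, -0.0, -0.2]
opening: 0.418
[(array([1205.9, 1172. ]), np.float64(91.8), array([42.9, 28.9])), (array([ 582.3, -799.1]), np.float64(68.7), array([67.8, 51.9])), (array([563.8, -53.5]), np.float64(97.2), array([74.6, 36.9])), (array([477.4, 193.8]), np.float64(153.0), array([68.2, 30.6])), (array([491.8, 120.5]), np.float64(73.2), array([40.4, 25. ])), (array([431.6, 278.8]), np.float64(9.3), array([107.8,  37. ]))]
t5.9 at [409.4 109.4  60.4] yaw 9.0 F [ 0.5  0.5 -0.3] op 0.424 q [ 0.73  0.14 -0.75 -0.   -0.68  1.  ]
  -> tx 14.48 ty 14.39 tz 0.05 turn 94.0
```

View pics/s2.png

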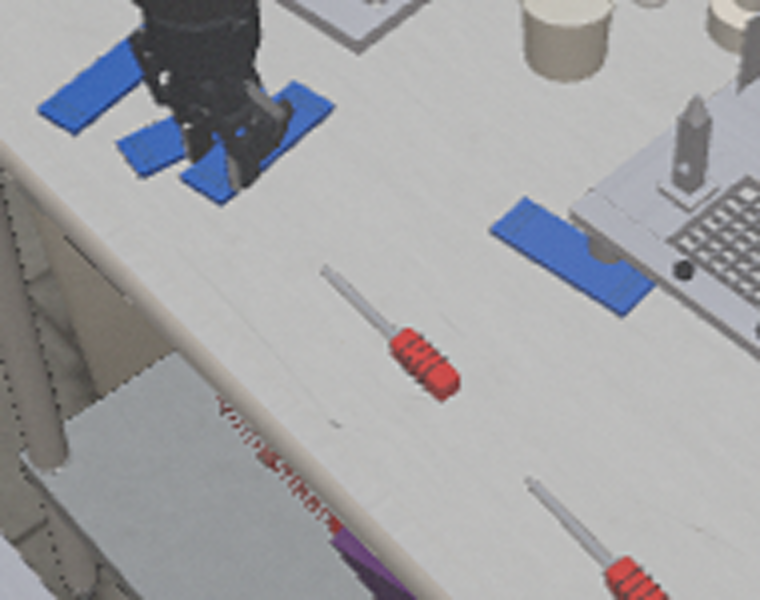

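```bash
python3 -c "
from go import *
go(569,20,60,-84);go(569,-43,60,-84)"
```

```text
t5.9 at [409.4 109.4  60.4] yaw 9.0 F [ 0.5  0.5 -0.3] op 0.424 q [ 0.73  0.14 -0.75 -0.   -0.68  1.  ]
  -> tx 14.36 ty 11.33 tz 0.05 turn 93.0
t5.9 at [409.4 109.4  60.4] yaw 9.0 F [ 0.5  0.5 -0.3] op 0.424 q [ 0.73  0.14 -0.75 -0.   -0.68  1.  ]
  -> tx 13.37 ty 17.56 tz 0.04 turn 93.0
```

```bash
python3 -m creep '[{"tx":3.6,"ty":2.8,"tz":0,"turn":7,"jaw":0.3},{"tx":7.2,"ty":5.6,"tz":0,"turn":14,"jaw":0.3},{"tx":10.8,"ty":8.5,"tz":0,"turn":21,"jaw":0.3},{"tx":14.36,"ty":11.33,"tz":0,"turn":28,"jaw":0.3},{"tx":14.36,"ty":11.33,"tz":0,"turn":35,"jaw":0.3},{"tx":14.36,"ty":11.33,"tz":0,"turn":42,"jaw":0.3},{"tx":14.36,"ty":11.33,"tz":0,"turn":49,"jaw":0.3},{"tx":14.36,"ty":11.33,"tz":0,"turn":56,"jaw":0.3},{"tx":14.36,"ty":11.33,"tz":0,"turn":63,"jaw":0.3},{"tx":14.36,"ty":11.33,"tz":0,"turn":70,"jaw":0.3},{"tx":14.36,"ty":11.33,"tz":0,"turn":77,"jaw":0.3},{"tx":14.36,"ty":11.33,"tz":0,"turn":84,"jaw":0.3},{"tx":14.36,"ty":11.33,"tz":0,"turn":91,"jaw":0.3},{"tx":14.36,"ty":11.33,"tz":0,"turn":93,"jaw":0.3},{"tx":14.36,"ty":11.33,"tz":2,"turn":93,"jaw":0.3},{"tx":14.36,"ty":11.33,"tz":4.1,"turn":93,"jaw":0.3},{"tx":14.36,"ty":11.33,"tz":4.1,"turn":93,"jaw":0.3}]'
python3 - <<'E'
from blobs import *
from go import *
go(569,-43,19,-84)
for n in('scene',):
    c=capture(n)
    for m,a,e,k,px in rects(c,'blue',16):
        if abs(m[1])<150 and 300<m[0]<800: print(m.round(1),round(a,1),e.round(1),px)
    save(c,'s3.png',(300,190,420,290),5)
E
```

```text
time_s: 7.33
eef_pos: [565.4, 18.8, 14.2]
tool_rot: [0.003, 0.743, -0.669, -0.002]
ft_force: [-0.8, -0.4, -1.5]
opening: 0.421
t7.3 at [565.4  18.8  14.2] yaw -84.0 F [-0.8 -0.4 -1.5] op 0.421 q [ 0.38  0.42 -0.47 -0.   -0.69 -0.27]
  -> tx 6.18 ty 0.29 tz -0.47 turn -0.0
[568. -58.] 91.1 [163.5  39.8] (np.float64(347.2857142857143), np.float64(238.59082892416225))
```

View pics/s3.png

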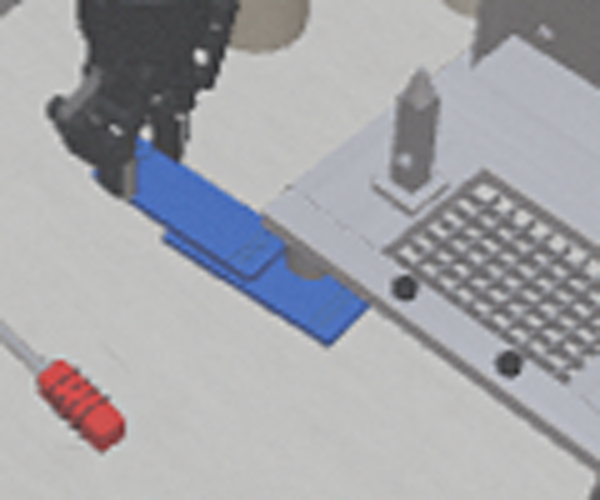

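The held shim lies parallel over shim_0's outer part (inner end at crop 255,275), and the leg is visible at 305,263. Next I slide it in, then lower it.

```bash
python3 -m creep '[{"tx":0,"ty":0.29,"tz":-0.1,"turn":0,"jaw":0.3},{"tx":1.5,"ty":0.29,"tz":-0.1,"turn":0,"jaw":0.3},{"tx":3,"ty":0.29,"tz":-0.1,"turn":0,"jaw":0.3},{"tx":4.5,"ty":0.29,"tz":-0.1,"turn":0,"jaw":0.3},{"tx":6,"ty":0.29,"tz":-0.1,"turn":0,"jaw":0.3},{"tx":6.2,"ty":0.29,"tz":-0.1,"turn":0,"jaw":0.3},{"tx":6.2,"ty":0.29,"tz":0,"turn":0,"jaw":0.3}]'; python3 -m creep '[{"tx":0,"ty":0,"tz":0.15,"turn":0,"jaw":0.3},{"tx":0,"ty":0,"tz":0.3,"turn":0,"jaw":0.3},{"tx":0,"ty":0,"tz":0.3,"turn":0,"jaw":0.3}]'; python3 -c "
from go import *
go(569,-43,13,-84)"
```

```text
time_s: 7.97
eef_pos: [572.7, -42.9, 19.9]
tool_rot: [-0.001, 0.743, -0.669, 0.0]
ft_force: [0.0, -0.2, -0.7]
opening: 0.419
time_s: 8.22
eef_pos: [572.1, -41.7, 15.7]
tool_rot: [0.0, 0.744, -0.669, -0.0]
ft_force: [0.3, -0.6, -0.4]
opening: 0.418
t8.2 at [572.1 -41.7  15.7] yaw -83.9 F [ 0.3 -0.6 -0.4] op 0.418 q [ 0.27  0.42 -0.46 -0.   -0.69 -0.16]
  -> tx 0.10 ty 0.32 tz 0.27 turn 0.1
```

```bash
python3 -m creep '[{"tx":0,"ty":0.1,"tz":0.15,"turn":0,"jaw":0.3},{"tx":0,"ty":0.1,"tz":0.25,"turn":0,"jaw":0.3},{"tx":0,"ty":0.1,"tz":0.25,"turn":0,"jaw":0.3}]'; python3 -m creep '[{"tx":0,"ty":0,"tz":0.1,"turn":0,"jaw":0.3},{"tx":0,"ty":0,"tz":0.1,"turn":0,"jaw":0.3}]'; python3 -m creep '[{"tx":0,"ty":0,"tz":0,"turn":0,"jaw":-0.1},{"tx":0,"ty":0,"tz":0,"turn":0,"jaw":-0.2},{"tx":0,"ty":0,"tz":0,"turn":0,"jaw":-0.3},{"tx":0,"ty":0,"tz":-2,"turn":0,"jaw":-0.3},{"tx":0,"ty":0,"tz":-5,"turn":0,"jaw":-0.3},{"tx":0,"ty":0,"tz":-5,"turn":0,"jaw":-0.3}]'; python3 -c "
from go import *
go(413.5,204,40,-7)"
```

```text
time_s: 8.47
eef_pos: [571.1, -41.9, 13.5]
tool_rot: [0.0, 0.744, -0.669, -0.0]
ft_force: [-1.2, 1.4, 4.0]
opening: 0.423
time_s: 8.63
eef_pos: [571.2, -41.9, 13.4]
tool_rot: [-0.0, 0.744, -0.669, 0.0]
ft_force: [-4.4, 1.9, 12.2]
opening: 0.42
time_s: 9.13
eef_pos: [574.2, -42.1, 66.8]
tool_rot: [-0.002, 0.744, -0.668, 0.002]
ft_force: [1.7, 0.2, 0.7]
opening: 0.649
t9.1 at [574.2 -42.1  66.8] yaw -83.9 F [1.7 0.2 0.7] op 0.649 q [ 0.27  0.35 -0.42  0.   -0.79 -0.16]
  -> tx -26.18 ty 13.38 tz 2.58 turn -76.9
```

```bash
python3 -m creep '[{"tx":-4,"ty":2,"tz":0,"turn":-7,"jaw":-0.2},{"tx":-8,"ty":4,"tz":0,"turn":-14,"jaw":-0.2},{"tx":-12,"ty":6,"tz":0,"turn":-21,"jaw":-0.2},{"tx":-16,"ty":8,"tz":0,"turn":-28,"jaw":-0.2},{"tx":-20,"ty":10,"tz":0,"turn":-35,"jaw":-0.2},{"tx":-24,"ty":12,"tz":0,"turn":-42,"jaw":-0.2},{"tx":-26.2,"ty":13.4,"tz":0,"turn":-49,"jaw":-0.2},{"tx":-26.2,"ty":13.4,"tz":0,"turn":-56,"jaw":-0.2},{"tx":-26.2,"ty":13.4,"tz":0,"turn":-63,"jaw":-0.2},{"tx":-26.2,"ty":13.4,"tz":1,"turn":-70,"jaw":-0.2},{"tx":-26.2,"ty":13.4,"tz":2,"turn":-77,"jaw":-0.2},{"tx":-26.2,"ty":13.4,"tz":3.5,"turn":-77,"jaw":-0.2},{"tx":-26.2,"ty":13.4,"tz":4.5,"turn":-77,"jaw":-0.2},{"tx":-26.2,"ty":13.4,"tz":4.5,"turn":-77,"jaw":-0.2},{"tx":-26.2,"ty":13.4,"tz":4.5,"turn":-77,"jaw":-0.2}]'; python3 -c "
from go import *
go(414,203.8,5,-7)"
```

```text
time_s: 10.38
eef_pos: [410.3, 203.8, 17.0]
tool_rot: [0.001, 0.998, -0.061, -0.0]
ft_force: [-0.0, 0.1, 0.3]
opening: 0.6
t10.4 at [410.3 203.8  17. ] yaw -7.0 F [-0.   0.1  0.3] op 0.600 q [ 0.89  0.27 -0.72  0.   -0.58  0.56]
  -> tx 0.37 ty -0.05 tz 1.20 turn 0.0
```

```bash
python3 -m creep '[{"tx":0.37,"ty":0,"tz":0.6,"turn":0,"jaw":-0.2},{"tx":0.37,"ty":0,"tz":1.2,"turn":0,"jaw":-0.2},{"tx":0.37,"ty":0,"tz":1.2,"turn":0,"jaw":-0.2},{"tx":0.37,"ty":0,"tz":1.2,"turn":0,"jaw":0.3},{"tx":0.37,"ty":0,"tz":1.2,"turn":0,"jaw":0.3},{"tx":0.37,"ty":0,"tz":1.2,"turn":0,"jaw":0.3},{"tx":0.37,"ty":0,"tz":1.2,"turn":0,"jaw":0.3},{"tx":0.37,"ty":0,"tz":1.2,"turn":0,"jaw":0.3},{"tx":0.37,"ty":0,"tz":1.2,"turn":0,"jaw":0.3}]' 60;python3 -m creep '[{"tx":0,"ty":0,"tz":-1,"turn":0,"jaw":0.3},{"tx":0,"ty":0,"tz":-3,"turn":0,"jaw":0.3},{"tx":0,"ty":0,"tz":-5.5,"turn":0,"jaw":0.3},{"tx":0,"ty":0,"tz":-5.5,"turn":0,"jaw":0.3},{"tx":0,"ty":0,"tz":-5.5,"turn":0,"jaw":0.3}]'; python3 -c "
from go import *
go(571.5,20,28,-84)"
```

```text
time_s: 11.13
eef_pos: [414.2, 203.5, 5.8]
tool_rot: [-0.0, 0.998, -0.061, 0.0]
ft_force: [-1.1, -1.5, 5.4]
opening: 0.417
time_s: 11.55
eef_pos: [414.8, 204.5, 61.7]
tool_rot: [-0.002, 0.998, -0.061, 0.001]
ft_force: [-0.7, -0.4, -0.3]
opening: 0.409
t11.6 at [414.8 204.5  61.7] yaw -7.0 F [-0.7 -0.4 -0.3] op 0.409 q [ 0.89  0.2  -0.67 -0.   -0.7   0.56]
  -> tx 17.78 ty 16.42 tz 3.35 turn 77.0
```

```bash
python3 -m creep '[{"tx":3,"ty":2.8,"tz":0,"turn":7,"jaw":0.3},{"tx":6,"ty":5.6,"tz":0,"turn":14,"jaw":0.3},{"tx":9,"ty":8.4,"tz":0,"turn":21,"jaw":0.3},{"tx":12,"ty":11.2,"tz":0,"turn":28,"jaw":0.3},{"tx":15,"ty":14,"tz":0,"turn":35,"jaw":0.3},{"tx":17.78,"ty":16.42,"tz":0,"turn":42,"jaw":0.3},{"tx":17.78,"ty":16.42,"tz":0,"turn":49,"jaw":0.3},{"tx":17.78,"ty":16.42,"tz":0,"turn":56,"jaw":0.3},{"tx":17.78,"ty":16.42,"tz":0,"turn":63,"jaw":0.3},{"tx":17.78,"ty":16.42,"tz":0,"turn":70,"jaw":0.3},{"tx":17.78,"ty":16.42,"tz":0,"turn":77,"jaw":0.3},{"tx":17.78,"ty":16.42,"tz":1,"turn":77,"jaw":0.3},{"tx":17.78,"ty":16.42,"tz":2.4,"turn":77,"jaw":0.3},{"tx":17.78,"ty":16.42,"tz":3.4,"turn":77,"jaw":0.3},{"tx":17.78,"ty":16.42,"tz":3.4,"turn":77,"jaw":0.3},{"tx":17.78,"ty":16.42,"tz":3.4,"turn":77,"jaw":0.3}]'
python3 - <<'E'
from blobs import *
from go import *
go(571.5,-43,27,-84)
c=capture('scene');save(c,'s4.png',(300,190,420,290),5)
E
```

```text
time_s: 12.88
eef_pos: [569.9, 18.8, 25.0]
tool_rot: [0.001, 0.744, -0.668, -0.001]
ft_force: [-0.0, 0.6, -0.3]
opening: 0.416
t12.9 at [569.9  18.8  25. ] yaw -83.9 F [-0.   0.6 -0.3] op 0.416 q [ 0.38  0.41 -0.46 -0.   -0.71 -0.27]
  -> tx 6.16 ty 0.50 tz -0.19 turn 0.1
```

View pics/s4.png

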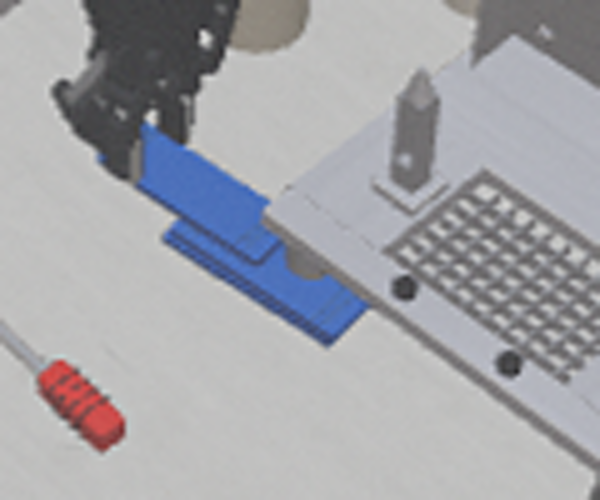

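```bash
python3 -m creep '[{"tx":0,"ty":0.2,"tz":-0.1,"turn":0,"jaw":0.3},{"tx":1.5,"ty":0.3,"tz":-0.1,"turn":0,"jaw":0.3},{"tx":3,"ty":0.4,"tz":-0.1,"turn":0,"jaw":0.3},{"tx":4.5,"ty":0.5,"tz":-0.1,"turn":0,"jaw":0.3},{"tx":6,"ty":0.66,"tz":-0.1,"turn":0,"jaw":0.3},{"tx":6.25,"ty":0.66,"tz":-0.1,"turn":0,"jaw":0.3},{"tx":6.25,"ty":0.66,"tz":0.1,"turn":0,"jaw":0.3},{"tx":6.25,"ty":0.66,"tz":0.2,"turn":0,"jaw":0.3},{"tx":6.25,"ty":0.66,"tz":0.2,"turn":0,"jaw":0.3}]'; python3 -m creep '[{"tx":0,"ty":0,"tz":0.1,"turn":0,"jaw":0.3},{"tx":0,"ty":0,"tz":0.1,"turn":0,"jaw":0.3},{"tx":0,"ty":0,"tz":0.1,"turn":0,"jaw":0.3}]'; python3 -c "
from go import *
go(571.5,-43,21.5,-84)"
```

```text
time_s: 13.68
eef_pos: [570.7, -43.3, 24.3]
tool_rot: [-0.0, 0.743, -0.669, 0.0]
ft_force: [0.3, -0.2, 0.0]
opening: 0.41
time_s: 13.93
eef_pos: [570.7, -43.3, 23.3]
tool_rot: [0.0, 0.744, -0.669, -0.0]
ft_force: [-0.5, -0.3, 0.3]
opening: 0.413
t13.9 at [570.7 -43.3  23.3] yaw -83.9 F [-0.5 -0.3  0.3] op 0.413 q [ 0.27  0.41 -0.46  0.   -0.7  -0.16]
  -> tx -0.03 ty -0.08 tz 0.18 turn 0.1
```

Lower to contact, release, and go to the third shim.

```bash
python3 -m creep '[{"tx":0,"ty":0,"tz":0.1,"turn":0,"jaw":0.3},{"tx":0,"ty":0,"tz":0.2,"turn":0,"jaw":0.3},{"tx":0,"ty":0,"tz":0.2,"turn":0,"jaw":0.3}]'; python3 -m creep '[{"tx":0,"ty":0,"tz":0,"turn":0,"jaw":-0.1},{"tx":0,"ty":0,"tz":0,"turn":0,"jaw":-0.2},{"tx":0,"ty":0,"tz":0,"turn":0,"jaw":-0.3},{"tx":0,"ty":0,"tz":-2,"turn":0,"jaw":-0.3},{"tx":0,"ty":0,"tz":-5,"turn":0,"jaw":-0.3},{"tx":0,"ty":0,"tz":-5,"turn":0,"jaw":-0.3},{"tx":0,"ty":0,"tz":-5,"turn":0,"jaw":-0.3}]'; python3 - <<'E'
from go import *
from blobs import *
for n in('scene','top'):
  for m,a,e,k,px in rects(capture(n),'blue',8):
    if 200<m[1]<400 and 300<m[0]<800: print(m.round(1),round(a,1),e.round(1))
go(395.5,280.3,17,11)
E
```

```text
time_s: 14.18
eef_pos: [570.9, -43.5, 21.9]
tool_rot: [-0.0, 0.743, -0.669, 0.0]
ft_force: [-2.7, 2.0, 6.1]
opening: 0.413
time_s: 14.77
eef_pos: [572.0, -43.6, 73.0]
tool_rot: [-0.002, 0.743, -0.669, 0.001]
ft_force: [-0.5, -0.3, -0.9]
opening: 0.653
[427.3 286.6] 11.3 [118.5  41. ]
[430.  287.1] 11.2 [118.   38.5]
t14.9 at [570.4 -43.8  71.1] yaw -84.0 F [-0.6 -0.3  0.4] op 0.649 q [ 0.27  0.35 -0.42 -0.   -0.81 -0.16]
  -> tx -34.06 ty 14.00 tz 5.41 turn -95.0
```

```bash
python3 -m creep '[{"tx":-4,"ty":1.6,"tz":0,"turn":-7,"jaw":-0.2},{"tx":-8,"ty":3.2,"tz":0,"turn":-14,"jaw":-0.2},{"tx":-12,"ty":5,"tz":0,"turn":-21,"jaw":-0.2},{"tx":-16,"ty":6.6,"tz":0,"turn":-28,"jaw":-0.2},{"tx":-20,"ty":8.2,"tz":0,"turn":-35,"jaw":-0.2},{"tx":-24,"ty":9.8,"tz":0,"turn":-42,"jaw":-0.2},{"tx":-28,"ty":11.5,"tz":0,"turn":-49,"jaw":-0.2},{"tx":-32,"ty":13,"tz":0,"turn":-56,"jaw":-0.2},{"tx":-34.06,"ty":14,"tz":0,"turn":-63,"jaw":-0.2},{"tx":-34.06,"ty":14,"tz":1,"turn":-70,"jaw":-0.2},{"tx":-34.06,"ty":14,"tz":2,"turn":-77,"jaw":-0.2},{"tx":-34.06,"ty":14,"tz":2.5,"turn":-84,"jaw":-0.2},{"tx":-34.06,"ty":14,"tz":3.5,"turn":-91,"jaw":-0.2},{"tx":-34.06,"ty":14,"tz":4.5,"turn":-95,"jaw":-0.2},{"tx":-34.06,"ty":14,"tz":5.4,"turn":-95,"jaw":-0.2},{"tx":-34.06,"ty":14,"tz":5.4,"turn":-95,"jaw":-0.2},{"tx":-34.06,"ty":14,"tz":5.4,"turn":-95,"jaw":-0.2},{"tx":-34.06,"ty":14,"tz":5.4,"turn":-95,"jaw":-0.2}]'; python3 -c "
from go import *
go(395.3,280.3,5,11.2)"
```

```text
time_s: 16.37
eef_pos: [395.8, 280.2, 17.3]
tool_rot: [0.0, 0.995, 0.095, -0.0]
ft_force: [-0.0, -0.1, 0.1]
opening: 0.602
t16.4 at [395.8 280.2  17.3] yaw 10.9 F [-0.  -0.1  0.1] op 0.602 q [ 1.02  0.31 -0.66  0.   -0.6   0.74]
  -> tx -0.04 ty -0.02 tz 1.23 turn -0.3
```

```bash
python3 -m creep '[{"tx":0,"ty":0,"tz":0.6,"turn":0,"jaw":-0.2},{"tx":0,"ty":0,"tz":1.2,"turn":0,"jaw":-0.2},{"tx":0,"ty":0,"tz":1.2,"turn":0,"jaw":-0.2},{"tx":0,"ty":0,"tz":1.2,"turn":0,"jaw":0.3},{"tx":0,"ty":0,"tz":1.2,"turn":0,"jaw":0.3},{"tx":0,"ty":0,"tz":1.2,"turn":0,"jaw":0.3},{"tx":0,"ty":0,"tz":1.2,"turn":0,"jaw":0.3},{"tx":0,"ty":0,"tz":1.2,"turn":0,"jaw":0.3},{"tx":0,"ty":0,"tz":1.2,"turn":0,"jaw":0.3}]' 60;python3 -m creep '[{"tx":0,"ty":0,"tz":-1,"turn":0,"jaw":0.3},{"tx":0,"ty":0,"tz":-3,"turn":0,"jaw":0.3},{"tx":0,"ty":0,"tz":-6,"turn":0,"jaw":0.3},{"tx":0,"ty":0,"tz":-6,"turn":0,"jaw":0.3},{"tx":0,"ty":0,"tz":-6,"turn":0,"jaw":0.3},{"tx":0,"ty":0,"tz":-6,"turn":0,"jaw":0.3}]'; python3 -c "
from go import *
go(571.5,30,36,-84)"
```

```text
time_s: 17.12
eef_pos: [395.6, 280.1, 5.7]
tool_rot: [0.0, 0.995, 0.096, -0.0]
ft_force: [-2.5, -0.9, 5.2]
opening: 0.417
time_s: 17.62
eef_pos: [395.6, 280.2, 65.3]
tool_rot: [-0.0, 0.995, 0.096, 0.0]
ft_force: [-0.8, -0.2, -1.6]
opening: 0.416
t17.6 at [395.6 280.2  65.3] yaw 11.0 F [-0.8 -0.2 -1.6] op 0.416 q [ 1.02  0.23 -0.61 -0.   -0.73  0.74]
  -> tx 12.49 ty 27.92 tz 2.91 turn 95.0
```

```bash
python3 -m creep '[{"tx":1.8,"ty":4,"tz":0,"turn":7,"jaw":0.3},{"tx":3.6,"ty":8,"tz":0,"turn":14,"jaw":0.3},{"tx":5.4,"ty":12,"tz":0,"turn":21,"jaw":0.3},{"tx":7,"ty":16,"tz":0,"turn":28,"jaw":0.3},{"tx":9,"ty":20,"tz":0,"turn":35,"jaw":0.3},{"tx":10.8,"ty":24,"tz":0,"turn":42,"jaw":0.3},{"tx":12.49,"ty":27.92,"tz":0,"turn":49,"jaw":0.3},{"tx":12.49,"ty":27.92,"tz":0,"turn":56,"jaw":0.3},{"tx":12.49,"ty":27.92,"tz":0,"turn":63,"jaw":0.3},{"tx":12.49,"ty":27.92,"tz":0,"turn":70,"jaw":0.3},{"tx":12.49,"ty":27.92,"tz":0,"turn":77,"jaw":0.3},{"tx":12.49,"ty":27.92,"tz":0,"turn":84,"jaw":0.3},{"tx":12.49,"ty":27.92,"tz":0,"turn":91,"jaw":0.3},{"tx":12.49,"ty":27.92,"tz":1,"turn":95,"jaw":0.3},{"tx":12.49,"ty":27.92,"tz":2.2,"turn":95,"jaw":0.3},{"tx":12.49,"ty":27.92,"tz":2.9,"turn":95,"jaw":0.3},{"tx":12.49,"ty":27.92,"tz":2.9,"turn":95,"jaw":0.3},{"tx":12.49,"ty":27.92,"tz":2.9,"turn":95,"jaw":0.3},{"tx":12.49,"ty":27.92,"tz":2.9,"turn":95,"jaw":0.3}]'; python3 -c "
from go import *
go(571.5,12,32,-84)"
```

```text
time_s: 19.2
eef_pos: [571.8, 30.1, 36.2]
tool_rot: [0.0, 0.743, -0.669, -0.0]
ft_force: [-0.1, -0.6, -0.1]
opening: 0.418
t19.2 at [571.8  30.1  36.2] yaw -83.9 F [-0.1 -0.6 -0.1] op 0.418 q [ 0.39  0.39 -0.45  0.   -0.73 -0.29]
  -> tx 1.79 ty 0.22 tz 0.42 turn 0.1
```

```bash
python3 -m creep '[{"tx":1,"ty":0.1,"tz":0,"turn":0,"jaw":0.3},{"tx":1.8,"ty":0.22,"tz":0,"turn":0,"jaw":0.3},{"tx":1.8,"ty":0.22,"tz":0.3,"turn":0,"jaw":0.3},{"tx":1.8,"ty":0.22,"tz":0.5,"turn":0,"jaw":0.3},{"tx":1.8,"ty":0.22,"tz":0.5,"turn":0,"jaw":0.3}]';python3 -m creep '[{"tx":0,"ty":0,"tz":0.1,"turn":0,"jaw":0.3},{"tx":0,"ty":0,"tz":0.1,"turn":0,"jaw":0.3}]';python3 -m creep '[{"tx":0,"ty":0,"tz":0.1,"turn":0,"jaw":0.3},{"tx":0,"ty":0,"tz":0.1,"turn":0,"jaw":0.3}]'
python3 - <<'E'
from go import *
c=capture('scene');save(c,'s5.png',(300,190,420,290),6)
E
```

```text
time_s: 19.62
eef_pos: [571.1, 11.5, 31.0]
tool_rot: [0.0, 0.743, -0.669, -0.0]
ft_force: [-0.2, -0.4, -1.0]
opening: 0.418
time_s: 19.78
eef_pos: [571.4, 12.0, 30.2]
tool_rot: [0.0, 0.743, -0.669, -0.0]
ft_force: [-0.8, 0.2, -0.1]
opening: 0.415
time_s: 19.95
eef_pos: [571.5, 12.2, 29.3]
tool_rot: [-0.0, 0.743, -0.669, 0.0]
ft_force: [-0.5, 0.8, 1.3]
opening: 0.411
```

View pics/s5.png

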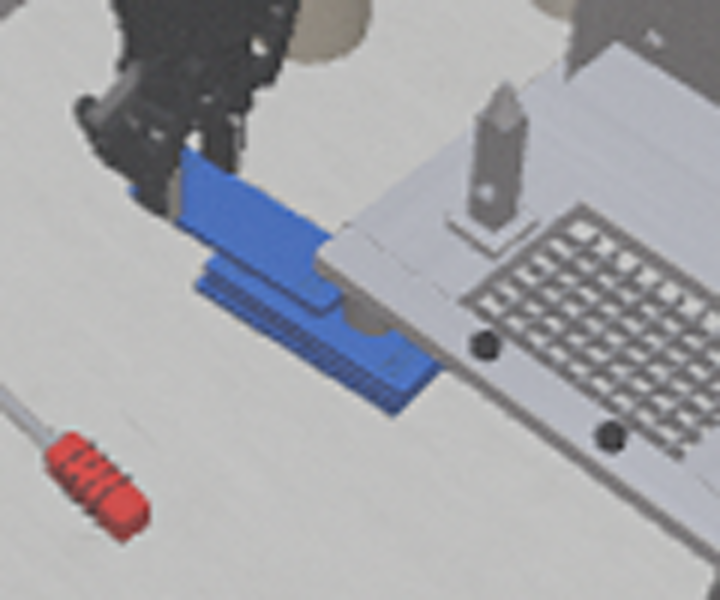

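```bash
python3 -m creep '[{"tx":0,"ty":0,"tz":-0.03,"turn":0,"jaw":0.3},{"tx":0.5,"ty":0.05,"tz":-0.03,"turn":0,"jaw":0.3},{"tx":1,"ty":0.1,"tz":-0.03,"turn":0,"jaw":0.3},{"tx":1.5,"ty":0.16,"tz":-0.03,"turn":0,"jaw":0.3},{"tx":1.5,"ty":0.16,"tz":-0.03,"turn":0,"jaw":0.3}]';python3 -m creep '[{"tx":0.4,"ty":0.05,"tz":0,"turn":0,"jaw":0.3},{"tx":0.8,"ty":0.1,"tz":0,"turn":0,"jaw":0.3},{"tx":1.2,"ty":0.13,"tz":0,"turn":0,"jaw":0.3},{"tx":1.2,"ty":0.13,"tz":0,"turn":0,"jaw":0.3}]'
```

```text
time_s: 20.42
eef_pos: [571.4, -4.2, 29.7]
tool_rot: [-0.0, 0.743, -0.669, 0.0]
ft_force: [0.4, -0.8, 1.1]
opening: 0.416
time_s: 20.75
eef_pos: [571.5, -15.9, 29.8]
tool_rot: [-0.0, 0.743, -0.669, 0.0]
ft_force: [0.0, -1.7, 2.8]
opening: 0.42
```

```bash
python3 -m creep '[{"tx":0.5,"ty":0.05,"tz":0,"turn":0,"jaw":0.3},{"tx":1,"ty":0.1,"tz":0,"turn":0,"jaw":0.3},{"tx":1.4,"ty":0.15,"tz":0,"turn":0,"jaw":0.3},{"tx":1.4,"ty":0.15,"tz":0,"turn":0,"jaw":0.3}]';python3 -m creep '[{"tx":0.5,"ty":0.05,"tz":0,"turn":0,"jaw":0.3},{"tx":1,"ty":0.1,"tz":0,"turn":0,"jaw":0.3},{"tx":1.3,"ty":0.14,"tz":0,"turn":0,"jaw":0.3},{"tx":1.3,"ty":0.14,"tz":0,"turn":0,"jaw":0.3}]'
```

```text
time_s: 21.08
eef_pos: [571.5, -30.1, 29.8]
tool_rot: [-0.0, 0.743, -0.669, 0.0]
ft_force: [0.8, -2.4, 2.6]
opening: 0.415
time_s: 21.42
eef_pos: [571.4, -43.1, 29.7]
tool_rot: [-0.0, 0.743, -0.669, 0.0]
ft_force: [0.8, -1.4, 5.0]
opening: 0.412
```

```bash
python3 -m creep '[{"tx":0,"ty":0,"tz":0,"turn":0,"jaw":0.1},{"tx":0,"ty":0,"tz":0,"turn":0,"jaw":-0.1},{"tx":0,"ty":0,"tz":0,"turn":0,"jaw":-0.3},{"tx":0,"ty":0,"tz":0,"turn":0,"jaw":-0.3},{"tx":0,"ty":0,"tz":-2,"turn":0,"jaw":-0.3},{"tx":0,"ty":0,"tz":-6,"turn":0,"jaw":-0.3},{"tx":-4,"ty":0,"tz":-10,"turn":0,"jaw":-0.3},{"tx":-8,"ty":0,"tz":-14,"turn":0,"jaw":-0.3},{"tx":-12,"ty":0,"tz":-16,"turn":0,"jaw":-0.3},{"tx":-12,"ty":0,"tz":-16,"turn":0,"jaw":-0.3}]'
python3 - <<'E'
from blobs import *
np.set_printoptions(precision=1,suppress=True)
t=capture('top');s=capture('scene')
for c in(t,s):
    for m,a,e,k,px in rects(c,'blue',32):
        if abs(m[1])<150 and 300<m[0]<800: print(m,round(a,1),e)
    for m,a,e,k,px in rects(c,'red',17):
        if -400<m[1]<300 and 300<m[0]<800: print('red',m,round(a,1),e,k)
a=s['image'][195:290,300:420,::-1];b=s['image'][140:210,240:330,::-1]
A=cv2.resize(a,(480,380),interpolation=2);B=cv2.resize(t['image'][160:225,220:310,::-1],(540,390),interpolation=2)
cv2.imwrite('pics/c1.png',A);print(p(s,[(0,0,0)])[0])
b5=cv2.resize(b,None,fx=6,fy=6,interpolation=2);
im=np.zeros((590,800,3),np.uint8)
b4=cv2.resize(b,(400,311),interpolation=2);t4=cv2.resize(t['image'][165:215,220:305,::-1],(400,235),interpolation=2)
im[:311,:400]=b4;im[311:546,:400]=t4;im[:317,400:]=cv2.resize(a,(400,317),interpolation=2)
cv2.imwrite('pics/c1.png',im)
for c in(t,s):
    for k in('pusher_head','head_bar'):print(k,[(round(d['p'],2),np.round(d['box'],1)) for d in spot_in(c,k)])
E
```

```text
time_s: 22.25
eef_pos: [558.8, 78.8, 192.2]
tool_rot: [-0.001, 0.743, -0.669, 0.001]
ft_force: [1.8, 0.1, 0.3]
opening: 0.648
[569.3 -54.8] 97.7 [75.3 40.7]
red [431.3 -83.5] 90.6 [53.5 17. ] 81
red [ 416.1 -306.3] 88.1 [51.9 19.6] 90
[567.6 -72.6] 90.5 [122.1  31.5]
[536.8 -64.4] 97.7 [62.7  2.9]
red [430.8 -82.4] 89.1 [58.5 16.7] 82
red [ 415.7 -307.1] 87.0 [56.2 18. ] 115
[158.2 348.4]
pusher_head [(0.89, array([250.4, 185.5,  36.7,  21.8])), (0.24, array([369.2, 240.1,  20.3,   1.9]))]
head_bar [(0.87, array([254.7, 183.3,  46. ,  23.8]))]
pusher_head [(0.73, array([286.4, 170.6,  65.1,  45.1])), (0.66, array([348.5, 248.9,  34.8,  24.9])), (0.34, array([416.6, 238.5, 124.5, 125.3]))]
head_bar [(0.61, array([285.8, 169.8,  61.9,  44.5]))]
```

View pics/c1.png

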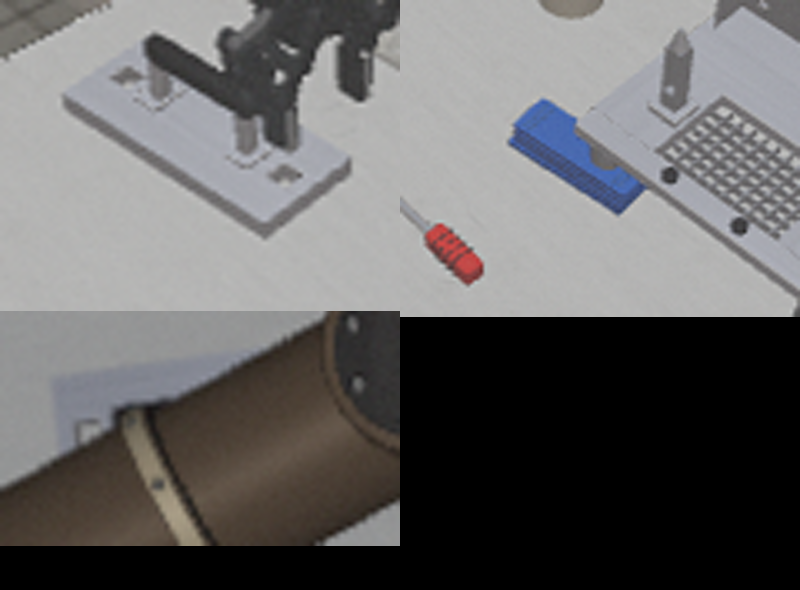

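```bash
python3 - <<'E'
from fit import *
from go import *
np.set_printoptions(precision=2,suppress=True)
t=capture('top');s=capture('scene')
FL,FR,BR,BL=(-45,103,30),(-45,-103,30),(45,-103,30),(45,103,30)
tp=(np.array([(45,271),(236,247),(228,165),(37,188)])+.5)/3.2-.5+(220,120)
sp=(np.array([(63,97),(265,222),(350,160)])+.5)/4.444-.5+(240,140)
for o in([(t,[FL,FR,BR,BL],tp)],[(s,[FL,FR,BR],sp)],[(t,[FL,FR,BR,BL],tp),(s,[FL,FR,BR],sp)]):
    v,r=fit(o,[580,280,0.1]);print(v,np.degrees(v[2]));print(r.T)
a=np.degrees(v[2])
go(v[0],v[1],140,a-90)
E
```

```text
[613.25 277.4    0.1 ] 5.908139298706607
[[-0.25  0.42  0.04 -0.19]
 [ 0.09  0.28 -0.29 -0.09]]
[612.96 279.12   0.12] 7.060672541185465
[[-0.44 -0.07  0.53]
 [-0.45  0.75 -0.32]]
[613.21 277.88   0.11] 6.253276154244408
[[-0.29  0.33 -0.2  -0.39  0.04 -0.23  0.68]
 [ 0.27  0.11 -0.45  0.11 -0.6   1.08  0.17]]
t22.6 at [558.1  75.9 188.5] yaw -84.0 F [ 0.5  0.6 -0.1] op 0.650 q [ 0.48  0.21 -0.3  -0.   -1.07 -0.38]
  -> tx -19.52 ty -7.59 tz 4.82 turn -0.3
```

```bash
python3 -m creep '[{"tx":-4,"ty":-1.6,"tz":0,"turn":0,"jaw":-0.4},{"tx":-8,"ty":-3.2,"tz":0,"turn":0,"jaw":-0.4},{"tx":-12,"ty":-4.8,"tz":0,"turn":0,"jaw":-0.4},{"tx":-16,"ty":-6.4,"tz":1,"turn":0,"jaw":-0.4},{"tx":-19.5,"ty":-7.6,"tz":3,"turn":0,"jaw":-0.4},{"tx":-19.5,"ty":-7.6,"tz":4.8,"turn":0,"jaw":-0.4},{"tx":-19.5,"ty":-7.6,"tz":4.8,"turn":0,"jaw":-0.4},{"tx":-19.5,"ty":-7.6,"tz":4.8,"turn":0,"jaw":-0.4},{"tx":-19.5,"ty":-7.6,"tz":4.8,"turn":0,"jaw":-0.4}]'
python3 - <<'E'
from go import *
go(613.2,278,57,-83.8)
c=capture('scene');save(c,'s6.png',(235,120,345,210),6)
E
```

```text
time_s: 23.4
eef_pos: [614.1, 277.6, 141.7]
tool_rot: [0.0, 0.743, -0.669, 0.0]
ft_force: [-0.2, -1.0, 0.7]
opening: 0.701
t23.4 at [614.1 277.6 141.7] yaw -84.0 F [-0.2 -1.   0.7] op 0.701 q [ 0.71  0.42 -0.11  0.   -1.04 -0.61]
  -> tx -0.05 ty 0.09 tz 8.47 turn -0.2
```

View pics/s6.png

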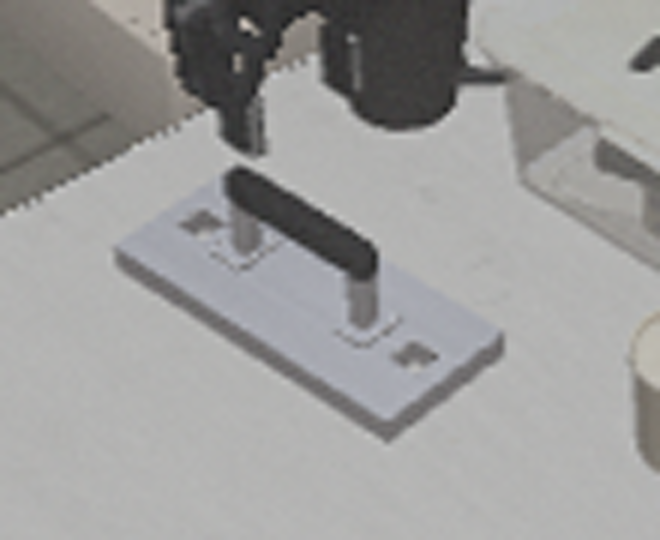

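The fingers straddle the bar: tips at about (240,150) and (345,90), bar centre at (300,222). I'll descend and grip.

```bash
python3 -m creep '[{"tx":0,"ty":0.09,"tz":3,"turn":0,"jaw":-0.4},{"tx":0,"ty":0.09,"tz":6,"turn":0,"jaw":-0.4},{"tx":0,"ty":0.09,"tz":8,"turn":0,"jaw":-0.4},{"tx":0,"ty":0.09,"tz":8.5,"turn":0,"jaw":-0.4},{"tx":0,"ty":0.09,"tz":8.5,"turn":0,"jaw":-0.4},{"tx":0,"ty":0.09,"tz":8.5,"turn":0,"jaw":1},{"tx":0,"ty":0.09,"tz":8.5,"turn":0,"jaw":1},{"tx":0,"ty":0.09,"tz":8.5,"turn":0,"jaw":1},{"tx":0,"ty":0.09,"tz":8.5,"turn":0,"jaw":1},{"tx":0,"ty":0.09,"tz":8.5,"turn":0,"jaw":1},{"tx":0,"ty":0.09,"tz":8.5,"turn":0,"jaw":1},{"tx":0,"ty":0.09,"tz":8.5,"turn":0,"jaw":1},{"tx":0,"ty":0.09,"tz":8.5,"turn":0,"jaw":1}]' 100; python3 -m creep '[{"tx":0,"ty":0,"tz":-1,"turn":0,"jaw":1},{"tx":0,"ty":0,"tz":-3,"turn":0,"jaw":1},{"tx":0,"ty":0,"tz":-6,"turn":0,"jaw":1},{"tx":0,"ty":0,"tz":-10,"turn":0,"jaw":1},{"tx":0,"ty":0,"tz":-14,"turn":0,"jaw":1},{"tx":0,"ty":0,"tz":-18,"turn":0,"jaw":1},{"tx":0,"ty":0,"tz":-18,"turn":0,"jaw":1},{"tx":0,"ty":0,"tz":-18,"turn":0,"jaw":1}]'; python3 -c "
from go import *
go(629.3,-211.5,245,-86.8)"
```

```text
time_s: 24.53
eef_pos: [614.4, 279.5, 58.6]
tool_rot: [-0.002, 0.743, -0.669, 0.001]
ft_force: [2.3, -0.1, 7.8]
opening: 0.166
time_s: 25.2
eef_pos: [612.7, 279.3, 238.6]
tool_rot: [-0.002, 0.743, -0.669, -0.0]
ft_force: [-0.5, -0.2, -10.8]
opening: 0.166
t25.2 at [612.7 279.3 238.6] yaw -84.0 F [ -0.5  -0.2 -10.8] op 0.166 q [ 0.72  0.35  0.02 -0.   -1.23 -0.61]
  -> tx 48.98 ty 3.49 tz -0.78 turn 2.8
```

```bash
python3 -m creep '[{"tx":0,"ty":0,"tz":-2.5,"turn":0,"jaw":1},{"tx":1,"ty":0,"tz":-2.8,"turn":0,"jaw":1},{"tx":3,"ty":0.2,"tz":-2.8,"turn":0,"jaw":1},{"tx":6,"ty":0.4,"tz":-2.8,"turn":0,"jaw":1},{"tx":9.5,"ty":0.7,"tz":-2.8,"turn":0,"jaw":1},{"tx":13,"ty":1,"tz":-2.8,"turn":0.5,"jaw":1},{"tx":16.5,"ty":1.2,"tz":-2.8,"turn":1,"jaw":1},{"tx":20,"ty":1.5,"tz":-2.8,"turn":1.5,"jaw":1},{"tx":23.5,"ty":1.7,"tz":-2.8,"turn":2,"jaw":1},{"tx":27,"ty":2,"tz":-2.8,"turn":2.8,"jaw":1},{"tx":30.5,"ty":2.2,"tz":-2.8,"turn":2.8,"jaw":1},{"tx":34,"ty":2.5,"tz":-2.8,"turn":2.8,"jaw":1},{"tx":37.5,"ty":2.7,"tz":-2.8,"turn":2.8,"jaw":1},{"tx":41,"ty":3,"tz":-2.8,"turn":2.8,"jaw":1},{"tx":44,"ty":3.2,"tz":-2.8,"turn":2.8,"jaw":1},{"tx":46.5,"ty":3.35,"tz":-2.8,"turn":2.8,"jaw":1},{"tx":48,"ty":3.45,"tz":-2.8,"turn":2.8,"jaw":1},{"tx":48.8,"ty":3.5,"tz":-2.8,"turn":2.8,"jaw":1},{"tx":48.8,"ty":3.5,"tz":-2.8,"turn":2.8,"jaw":1},{"tx":48.8,"ty":3.5,"tz":-2.8,"turn":2.8,"jaw":1}]'
python3 - <<'E'
from go import *
go(629.3,-210,245,-86.8)
c=capture('top');save(c,'t7.png',(355,125,455,205),7)
c=capture('scene');save(c,'s7.png',(340,120,480,260),5)
E
```

```text
time_s: 26.87
eef_pos: [628.2, -210.2, 262.7]
tool_rot: [0.001, 0.726, -0.687, -0.001]
ft_force: [-0.1, 1.0, -9.2]
opening: 0.164
t26.9 at [ 628.2 -210.2  262.7] yaw -86.8 F [-0.1  1.  -9.2] op 0.164 q [-0.03  0.32  0.03 -0.   -1.28  0.09]
  -> tx -0.01 ty -0.11 tz 1.77 turn -0.0
```

View pics/s7.png

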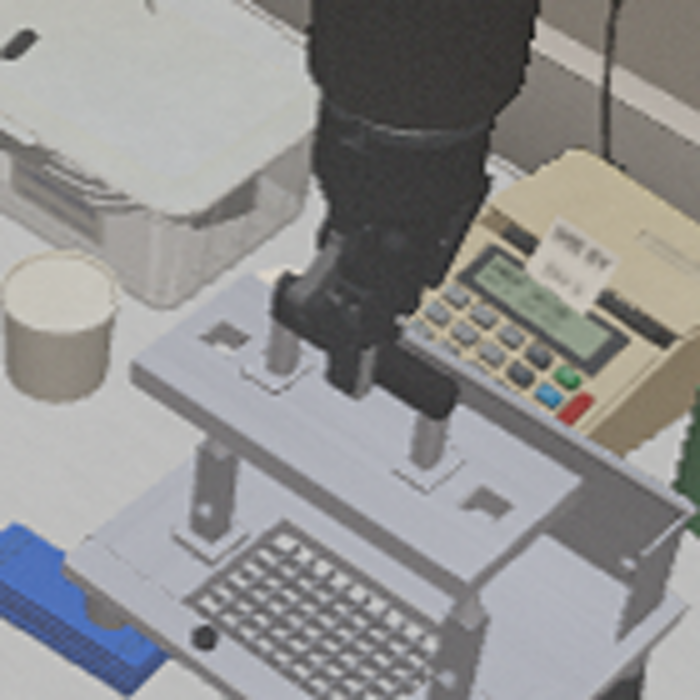

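```bash
python3 - <<'E'
from fit import *
np.set_printoptions(precision=2,suppress=True)
s=capture('scene');z=234
P=[(-45,103,z),(-45,-103,z),(45,-103,z),(0,80,z),(0,-80,z)]
sp=(np.array([(133,362),(467,582),(580,482),(225,337),(488,503)])+.5)/5-.5+(340,120)
v,r=fit([(s,P,sp)],[629,-211,.05]);print('head',v,np.degrees(v[2]));print(r.T)
for cv in([669.19,-209.24,.0554],[667.49,-209.19,.0587]):
    print('seat',place([(-40,0,77)],cv))
tips=w(s,(np.array([(196,170),(447,340)])+.5)/5-.5+(345,170),176);print('tips scene',tips,tips.mean(0))
t=capture('top');tips=w(t,(np.array([(268,393),(685,365)])+.5)/8-.5+(355,125),176);print('tips top',tips,tips.mean(0))
E
```

```text
head [ 627.92 -208.06    0.06] 3.6126748625976814
[[-0.51  0.17  0.69  0.02 -0.35]
 [-0.52  0.26 -0.35  0.06  0.37]]
seat [[ 629.25 -211.45   77.  ]]
seat [[ 627.56 -211.54   77.  ]]
tips scene [[ 623.7  -130.83  176.  ]
 [ 632.07 -291.17  176.  ]] [ 627.88 -211.    176.  ]
tips top [[ 627.98 -132.27  176.  ]
 [ 636.23 -292.41  176.  ]] [ 632.11 -212.34  176.  ]
```

View pics/t7.png

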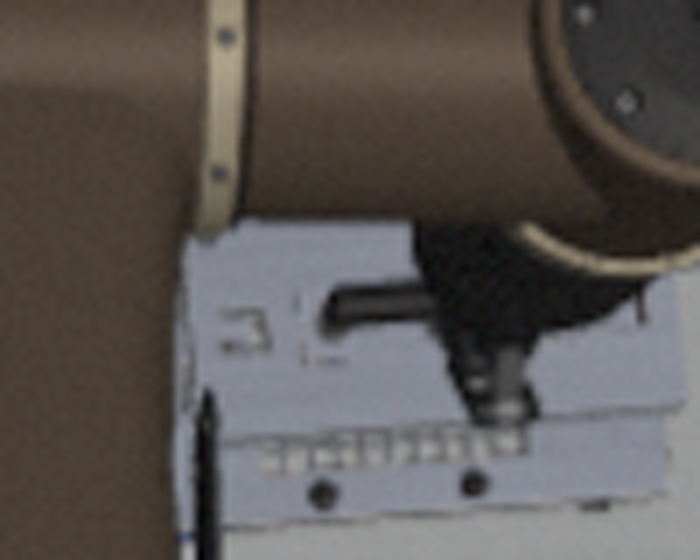

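```bash
python3 -m creep '[{"tx":0.15,"ty":-0.03,"tz":1,"turn":0.1,"jaw":1},{"tx":0.3,"ty":-0.06,"tz":2.5,"turn":0.1,"jaw":1},{"tx":0.3,"ty":-0.06,"tz":4,"turn":0.1,"jaw":1},{"tx":0.3,"ty":-0.06,"tz":4,"turn":0.1,"jaw":1}]'; python3 -m creep '[{"tx":0,"ty":0,"tz":0.5,"turn":0,"jaw":1},{"tx":0,"ty":0,"tz":0.8,"turn":0,"jaw":1},{"tx":0,"ty":0,"tz":0.8,"turn":0,"jaw":1}]';  python3 -m creep '[{"tx":0,"ty":0,"tz":0.4,"turn":0,"jaw":1},{"tx":0,"ty":0,"tz":0.7,"turn":0,"jaw":1},{"tx":0,"ty":0,"tz":0.7,"turn":0,"jaw":1}]'
python3 - <<'E'
from go import *
c=capture('scene');save(c,'s8.png',(340,140,480,260),5)
E
```

```text
time_s: 27.4
eef_pos: [628.1, -211.9, 220.2]
tool_rot: [0.001, 0.726, -0.688, -0.003]
ft_force: [-1.5, 0.1, -10.5]
opening: 0.166
time_s: 27.65
eef_pos: [630.2, -213.0, 216.5]
tool_rot: [-0.0, 0.726, -0.687, 0.0]
ft_force: [-0.3, 0.8, -9.0]
opening: 0.166
time_s: 27.9
eef_pos: [629.9, -213.0, 209.1]
tool_rot: [0.0, 0.726, -0.688, -0.0]
ft_force: [0.3, -0.1, -10.1]
opening: 0.172
```

View pics/s8.png

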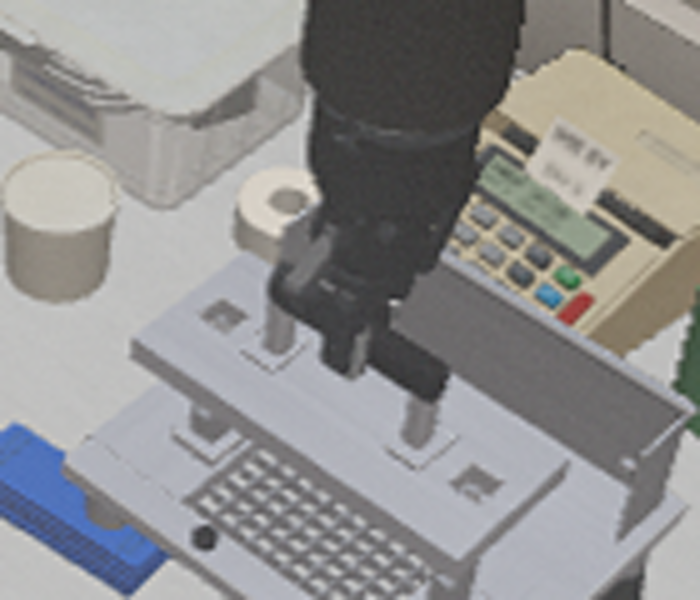

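The cone tips show inside both holes (225,315 and 475,482) with no side force, so I continue down in steps.

```bash
python3 -m creep '[{"tx":0,"ty":0,"tz":0.3,"turn":0,"jaw":1},{"tx":0,"ty":0,"tz":0.5,"turn":0,"jaw":1},{"tx":0,"ty":0,"tz":0.5,"turn":0,"jaw":1}]';  python3 -m creep '[{"tx":0,"ty":0,"tz":0.3,"turn":0,"jaw":1},{"tx":0,"ty":0,"tz":0.5,"turn":0,"jaw":1},{"tx":0,"ty":0,"tz":0.5,"turn":0,"jaw":1}]';python3 -m creep '[{"tx":0,"ty":0,"tz":0.3,"turn":0,"jaw":1},{"tx":0,"ty":0,"tz":0.5,"turn":0,"jaw":1},{"tx":0,"ty":0,"tz":0.5,"turn":0,"jaw":1}]'
```

```text
time_s: 28.2
eef_pos: [629.8, -213.1, 204.0]
tool_rot: [0.0, 0.726, -0.688, -0.0]
ft_force: [0.3, -0.9, -10.0]
opening: 0.169
time_s: 28.45
eef_pos: [629.8, -213.1, 198.9]
tool_rot: [0.0, 0.726, -0.688, -0.0]
ft_force: [-0.2, 0.8, -10.7]
opening: 0.165
time_s: 28.7
eef_pos: [629.8, -213.1, 193.9]
tool_rot: [0.0, 0.726, -0.688, -0.0]
ft_force: [-0.6, -0.1, -9.3]
opening: 0.169
```

```bash
python3 -m creep '[{"tx":0,"ty":0,"tz":0.5,"turn":0,"jaw":1},{"tx":0,"ty":0,"tz":1,"turn":0,"jaw":1},{"tx":0,"ty":0,"tz":1.5,"turn":0,"jaw":1},{"tx":0,"ty":0,"tz":2,"turn":0,"jaw":1},{"tx":0,"ty":0,"tz":2,"turn":0,"jaw":1}]';  python3 -m creep '[{"tx":0,"ty":0,"tz":0.5,"turn":0,"jaw":1},{"tx":0,"ty":0,"tz":1,"turn":0,"jaw":1},{"tx":0,"ty":0,"tz":1.5,"turn":0,"jaw":1},{"tx":0,"ty":0,"tz":2,"turn":0,"jaw":1},{"tx":0,"ty":0,"tz":2,"turn":0,"jaw":1}]'; python3 -m creep '[{"tx":0,"ty":0,"tz":0.5,"turn":0,"jaw":1},{"tx":0,"ty":0,"tz":1,"turn":0,"jaw":1},{"tx":0,"ty":0,"tz":1.3,"turn":0,"jaw":1},{"tx":0,"ty":0,"tz":1.3,"turn":0,"jaw":1}]'
```

```text
time_s: 29.12
eef_pos: [629.3, -213.0, 172.8]
tool_rot: [0.001, 0.726, -0.688, -0.001]
ft_force: [-1.3, 0.9, -9.1]
opening: 0.169
time_s: 29.53
eef_pos: [629.4, -212.9, 153.0]
tool_rot: [0.001, 0.726, -0.688, -0.001]
ft_force: [-0.1, -0.1, -9.2]
opening: 0.165
time_s: 29.87
eef_pos: [629.6, -213.0, 140.5]
tool_rot: [0.0, 0.726, -0.688, -0.001]
ft_force: [-0.0, 0.4, -9.4]
opening: 0.167
```

```bash
python3 -m creep '[{"tx":0,"ty":0,"tz":0.2,"turn":0,"jaw":1},{"tx":0,"ty":0,"tz":0.4,"turn":0,"jaw":1},{"tx":0,"ty":0,"tz":0.4,"turn":0,"jaw":1}]';python3 -m creep '[{"tx":0,"ty":0,"tz":0.15,"turn":0,"jaw":1},{"tx":0,"ty":0,"tz":0.25,"turn":0,"jaw":1},{"tx":0,"ty":0,"tz":0.25,"turn":0,"jaw":1}]'
```

```text
time_s: 30.12
eef_pos: [630.0, -213.1, 137.3]
tool_rot: [0.0, 0.726, -0.688, -0.0]
ft_force: [1.2, 0.8, -10.3]
opening: 0.166
time_s: 30.37
eef_pos: [630.3, -213.2, 135.5]
tool_rot: [-0.0, 0.726, -0.688, 0.0]
ft_force: [-0.8, 0.8, -7.1]
opening: 0.171
```

```bash
python3 -m creep '[{"tx":0,"ty":0,"tz":0.1,"turn":0,"jaw":1},{"tx":0,"ty":0,"tz":0.2,"turn":0,"jaw":1},{"tx":0,"ty":0,"tz":0.2,"turn":0,"jaw":1}]';python3 -m creep '[{"tx":0,"ty":0,"tz":0,"turn":0,"jaw":0.6},{"tx":0,"ty":0,"tz":0,"turn":0,"jaw":0.2},{"tx":0,"ty":0,"tz":0,"turn":0,"jaw":0},{"tx":0,"ty":0,"tz":0,"turn":0,"jaw":-0.2},{"tx":0,"ty":0,"tz":0,"turn":0,"jaw":-0.3},{"tx":0,"ty":0,"tz":0,"turn":0,"jaw":-0.3},{"tx":0,"ty":0,"tz":-2,"turn":0,"jaw":-0.3},{"tx":0,"ty":0,"tz":-5,"turn":0,"jaw":-0.3},{"tx":0,"ty":0,"tz":-9,"turn":0,"jaw":-0.3},{"tx":0,"ty":0,"tz":-13,"turn":0,"jaw":-0.3},{"tx":-4,"ty":4,"tz":-13,"turn":0,"jaw":-0.3},{"tx":-8,"ty":8,"tz":-13,"turn":0,"jaw":-0.3},{"tx":-12,"ty":12,"tz":-13,"turn":0,"jaw":-0.3},{"tx":-12,"ty":16,"tz":-13,"turn":0,"jaw":-0.3},{"tx":-12,"ty":16,"tz":-13,"turn":0,"jaw":-0.3}]'
python3 - <<'E'
from blobs import *
from go import *
t=capture('top');s=capture('scene')
for c in(t,s):
    for m,a,e,k,px in rects(c,'red',17):
        if -400<m[1]<300 and 300<m[0]<800: print('red',m,round(a,1),e.round(1),k,np.round(px,1))
    for k in('pin_1','pin_1_tip'):print(k,[(round(d['p'],2),np.round(d['box'],1)) for d in spot_in(c,k)])
im=np.zeros((580,800,3),np.uint8)
im[:400,:480]=cv2.resize(s['image'][170:290,340:484,::-1],(480,400),interpolation=2)
im[400:580,:540]=cv2.resize(t['image'][220:265,345:480,::-1],(540,180),interpolation=2)
im[:300,500:800]=cv2.resize(s['image'][245:345,290:390,::-1],(300,300),interpolation=2)
cv2.imwrite('pics/c2.png',im)
go(430,-82,100,0)
E
```

```text
time_s: 30.62
eef_pos: [630.5, -213.3, 135.4]
tool_rot: [-0.0, 0.726, -0.687, 0.001]
ft_force: [-4.5, 2.2, 6.1]
opening: 0.166
time_s: 31.87
eef_pos: [461.9, -101.2, 262.8]
tool_rot: [-0.0, 0.726, -0.687, -0.0]
ft_force: [-0.4, 1.5, 0.6]
opening: 0.653
red [ 416.08330899 -306.31460721] 88.1 [51.9 19.6] 90 [436.8 243.5]
pin_1 [(0.61, array([432.4, 242.1,  25.8,   8.9]))]
pin_1_tip []
red [430.82301373 -82.43876229] 89.1 [58.2 16.6] 83 [315.9 269.4]
red [ 415.59890333 -306.74692687] 87.0 [55.9 18.2] 113 [371.  328.5]
pin_1 [(0.68, array([360.4, 319.6,  33.7,  44.8]))]
pin_1_tip [(0.65, array([360.5, 319.9,  36.8,  40.9])), (0.62, array([309.4, 264.9,  34.3,  31.1])), (0.45, array([413.6, 238.1, 126.1, 128.5]))]
t32.2 at [ 464.5 -102.1  263.4] yaw -86.9 F [ 0.5 -0.2 -0.2] op 0.654 q [ 0.2   0.   -0.36  0.   -1.21 -0.14]
  -> tx -2.20 ty 3.35 tz 16.34 turn -86.9
```

View pics/c2.png

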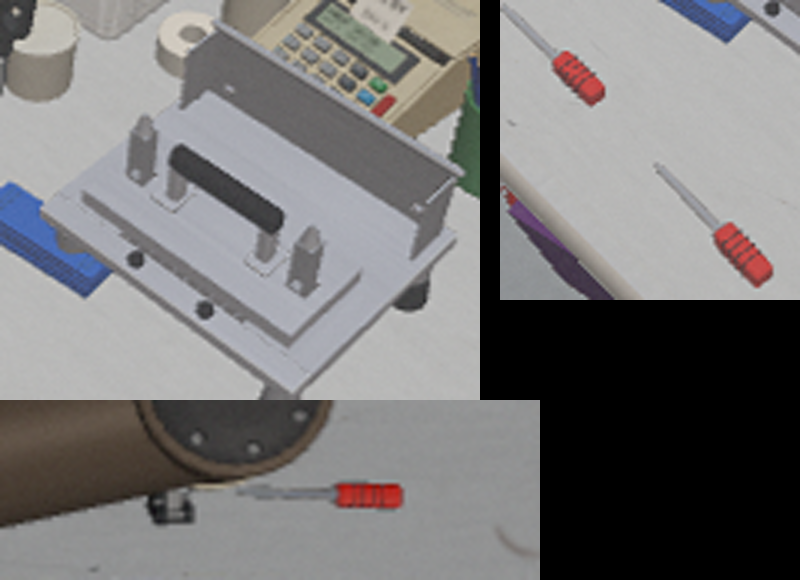

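Head seated: the plate lies down on the bosses, with the post holes just above it (at 138,172 and 300,280). Both pins lie undisturbed, noses to +y. I'll take pin A.

```bash
python3 -m creep '[{"tx":-1,"ty":1.6,"tz":4,"turn":1,"jaw":-0.1},{"tx":-2,"ty":3.3,"tz":8,"turn":3.1,"jaw":-0.1},{"tx":-2.2,"ty":3.3,"tz":12,"turn":3.1,"jaw":-0.1},{"tx":-2.2,"ty":3.3,"tz":16,"turn":3.1,"jaw":-0.1},{"tx":-2.2,"ty":3.3,"tz":20,"turn":3.1,"jaw":-0.1},{"tx":-2.2,"ty":3.3,"tz":22.5,"turn":3.1,"jaw":-0.1},{"tx":-2.2,"ty":3.3,"tz":22.5,"turn":3.1,"jaw":-0.1},{"tx":-2.2,"ty":3.3,"tz":22.5,"turn":3.1,"jaw":-0.1}]'; python3 -c "
from go import *
go(431,-82.5,4,-90)"
```

```text
time_s: 32.83
eef_pos: [429.4, -82.5, 37.0]
tool_rot: [0.002, 0.707, -0.707, -0.001]
ft_force: [0.4, 0.5, 1.7]
opening: 0.549
t32.8 at [429.4 -82.5  37. ] yaw -90.0 F [0.4 0.5 1.7] op 0.549 q [ 0.26  0.21 -0.74  0.   -0.63 -0.27]
  -> tx -0.00 ty -0.17 tz 3.30 turn 0.0
```

```bash
python3 -m creep '[{"tx":0,"ty":-0.15,"tz":1.5,"turn":0,"jaw":-0.1},{"tx":0,"ty":-0.15,"tz":2.8,"turn":0,"jaw":-0.1},{"tx":0,"ty":-0.15,"tz":3.3,"turn":0,"jaw":-0.1},{"tx":0,"ty":-0.15,"tz":3.3,"turn":0,"jaw":-0.1},{"tx":0,"ty":-0.15,"tz":3.3,"turn":0,"jaw":1},{"tx":0,"ty":-0.15,"tz":3.3,"turn":0,"jaw":1},{"tx":0,"ty":-0.15,"tz":3.3,"turn":0,"jaw":1},{"tx":0,"ty":-0.15,"tz":3.3,"turn":0,"jaw":1},{"tx":0,"ty":-0.15,"tz":3.3,"turn":0,"jaw":1},{"tx":0,"ty":-0.15,"tz":3.3,"turn":0,"jaw":1},{"tx":0,"ty":-0.15,"tz":3.3,"turn":0,"jaw":1}]' 60; python3 -m creep '[{"tx":0,"ty":0,"tz":-1,"turn":0,"jaw":1},{"tx":0,"ty":0,"tz":-4,"turn":0,"jaw":1},{"tx":0,"ty":0,"tz":-8,"turn":0,"jaw":1},{"tx":0,"ty":0,"tz":-11,"turn":0,"jaw":1},{"tx":0,"ty":0,"tz":-11,"turn":0,"jaw":1},{"tx":0,"ty":0,"tz":-11,"turn":0,"jaw":1}]'; python3 -c "
from go import *
import numpy as np
a=np.radians(3.2);h=np.array([625.5,-132]);d=165
print(h-d*np.array([np.cos(a),np.sin(a)]))
go(*(h-d*np.array([np.cos(a),np.sin(a)])),112,-176.8)"
```

```text
time_s: 33.75
eef_pos: [432.2, -81.7, 6.5]
tool_rot: [-0.001, 0.707, -0.707, 0.001]
ft_force: [-1.6, -0.1, 7.6]
opening: 0.218
time_s: 34.25
eef_pos: [432.6, -81.5, 117.8]
tool_rot: [-0.003, 0.707, -0.707, 0.002]
ft_force: [-0.4, -0.0, -0.5]
opening: 0.214
[ 460.75727391 -141.21054832]
t34.2 at [432.6 -81.5 117.8] yaw -90.0 F [-0.4 -0.  -0.5] op 0.214 q [ 0.26  0.08 -0.65  0.   -0.84 -0.26]
  -> tx 5.97 ty -2.81 tz 0.58 turn 86.8
```

```bash
python3 -m creep '[{"tx":1,"ty":-0.5,"tz":0,"turn":7,"jaw":1},{"tx":2,"ty":-1,"tz":0,"turn":14,"jaw":1},{"tx":3,"ty":-1.5,"tz":0,"turn":21,"jaw":1},{"tx":4,"ty":-2,"tz":0,"turn":28,"jaw":1},{"tx":5,"ty":-2.5,"tz":0,"turn":35,"jaw":1},{"tx":5.97,"ty":-2.81,"tz":0,"turn":42,"jaw":1},{"tx":5.97,"ty":-2.81,"tz":0,"turn":49,"jaw":1},{"tx":5.97,"ty":-2.81,"tz":0,"turn":56,"jaw":1},{"tx":5.97,"ty":-2.81,"tz":0,"turn":63,"jaw":1},{"tx":5.97,"ty":-2.81,"tz":0.3,"turn":70,"jaw":1},{"tx":5.97,"ty":-2.81,"tz":0.6,"turn":77,"jaw":1},{"tx":5.97,"ty":-2.81,"tz":0.6,"turn":84,"jaw":1},{"tx":5.97,"ty":-2.81,"tz":0.6,"turn":86.8,"jaw":1},{"tx":5.97,"ty":-2.81,"tz":0.6,"turn":86.8,"jaw":1},{"tx":5.97,"ty":-2.81,"tz":0.6,"turn":86.8,"jaw":1}]'
python3 - <<'E'
from blobs import *
from go import *
go(460.8,-141.2,110,-176.8)
t=capture('top');s=capture('scene')
for c in(t,s):
    for m,a,e,k,px in rects(c,'red',124):
        if -250<m[1]<0 and 300<m[0]<800: print('red',m,round(a,1),e.round(1),k,np.round(px,1))
im=np.zeros((600,800,3),np.uint8)
im[:600,:500]=cv2.resize(s['image'][180:288,320:410,::-1],(500,600),interpolation=2)
im[:600,500:]=cv2.resize(t['image'][170:250,355:395,::-1],(300,600),interpolation=2)
cv2.imwrite('pics/c3.png',im)
E
```

```text
time_s: 35.5
eef_pos: [458.7, -141.6, 108.5]
tool_rot: [-0.001, -0.029, 1.0, 0.0]
ft_force: [0.4, 0.3, -1.7]
opening: 0.216
t35.5 at [ 458.7 -141.6  108.5] yaw -176.7 F [ 0.4  0.3 -1.7] op 0.216 q [ 0.11  0.16 -0.57 -0.   -0.84 -1.62]
  -> tx -0.22 ty 0.03 tz -0.15 turn 0.1
red [ 440.11673467 -144.95508838] 22.0 [28.4 16.2] 51 [334.4 256.6]
```

View pics/c3.png

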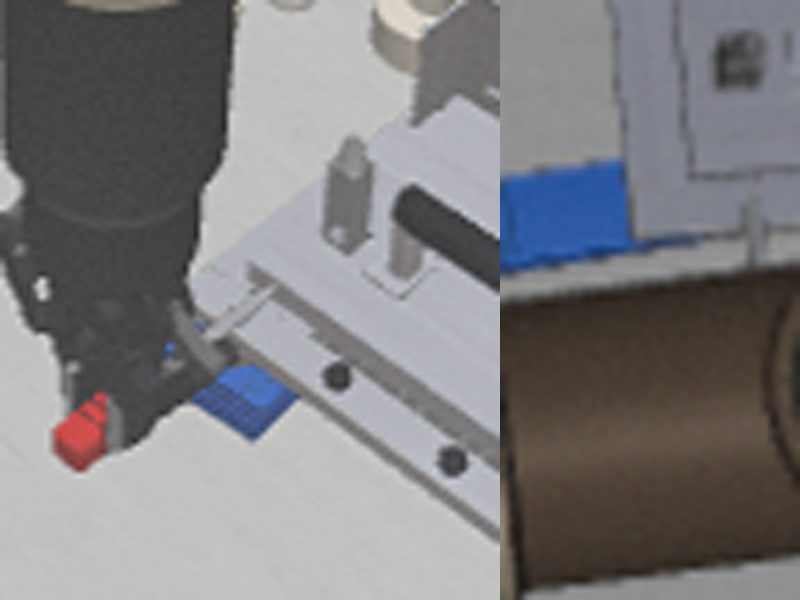

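```bash
python3 - <<'E'
from fit import *
from go import *
np.set_printoptions(precision=1,suppress=True)
t=capture('top');s=capture('scene')
st,M=pose();T=st['eef_pos'];print(T)
u=-M[:,0];u[2]=0
cS=lambda c:(p(s,c)-(320,180)+.5)*5.556; cT=lambda c:((p(t,c)-(355,170)+.5)*7.5)+[500,0]
ax=T+[0,0,3.5]
R=[ax+u*k for k in(40,60,112.5)];print('rod 40,60,nose scene',cS(R).tolist());print('top',cT(R).tolist())
v=[669.2,-209.4,np.radians(3.1)]
H=place([(-48,80,113.6),(-48,88,158),(-48,72,158),(-40,80,176),(-48,88,107),(-48,72,107)],v)
print('hole,postFL158,postFR158,tip,FL107,FR107 scene',cS(H).tolist())
HT=place([(-9+-40,89.15,107),(-49.15,70.85,107),(-85,103,107),(-85,0,107),(-40,80,176)],v)
print('head hole front corners, plate FL corner, plate front mid, tip (top)',cT(HT).tolist())
im=np.zeros((600,800,3),np.uint8)
im[:,:560]=cv2.resize(s['image'][195:255,352:408,::-1],(560,600),interpolation=2)
im[:400,560:]=cv2.resize(t['image'][168:208,375:399,::-1],(240,400),interpolation=2)
cv2.imwrite('pics/c4.png',im)
f=lambda a,o,k:((a-np.array(o)+.5)*k)
print('C4 scene rod',f(p(s,R),(352,195),10),'post',f(p(s,H),(352,195),10))
print('C4 top rod',f(p(t,R),(375,168),10)+[560,0],f(p(t,HT),(375,168),10)+[560,0])
E
```

```text
[ 459.1 -141.6  108.9]
rod 40,60,nose scene [[169.5909503310302, 369.6331674619983], [199.40200061015085, 345.97649988741654], [275.62314209027784, 285.4916647313954]]
top [[761.7094210301668, 359.5282207405227], [757.6380129489535, 312.31050599313176], [746.9236557817969, 189.01424546302053]]
hole,postFL158,postFR158,tip,FL107,FR107 scene [[339.1776252966164, 232.7134803569231], [333.2340813561546, 160.21581187212638], [359.10169773819746, 177.9345645384921], [360.4428130301139, 133.61882004324502], [325.6485566045194, 233.11141706639566], [350.77071893453956, 250.7846235501475]]
head hole front corners, plate FL corner, plate front mid, tip (top) [[714.2656234012031, 88.56493155984353], [757.0864617837847, 85.88764702921303], [688.7610012971786, 174.45151501818998], [930.002227717885, 157.34919635210545], [750.501107658325, 38.83295271896685]]
C4 scene rod [[-14.8 515.3]
 [ 38.9 472.7]
 [176.1 363.8]] post [[290.5 268.9]
 [279.8 138.4]
 [326.3 170.3]
 [328.7  90.5]
 [266.1 269.6]
 [311.3 301.4]]
C4 top rod [[708.9 499.4]
 [703.5 436.4]
 [689.2 272. ]] [[645.7 138.1]
 [702.8 134.5]
 [611.7 252.6]
 [933.3 229.8]
 [694.   71.8]]
```

View pics/c4.png

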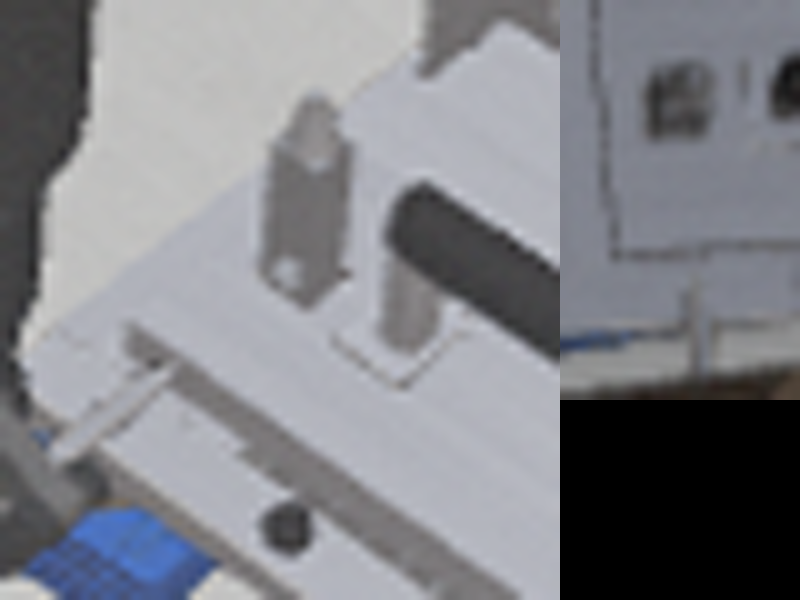

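Prediction and picture agree within about 1 mm: nose at (178,365) against the predicted (176,364), and the post about 0.6 mm toward −y. I advance with small corrections and watch the force.

```bash
python3 -m creep '[{"tx":-1,"ty":-0.04,"tz":-0.14,"turn":0,"jaw":1},{"tx":-2,"ty":-0.04,"tz":-0.14,"turn":0,"jaw":1},{"tx":-3,"ty":-0.04,"tz":-0.14,"turn":0,"jaw":1},{"tx":-4,"ty":-0.04,"tz":-0.14,"turn":0,"jaw":1},{"tx":-4.2,"ty":-0.04,"tz":-0.14,"turn":0,"jaw":1},{"tx":-4.2,"ty":-0.04,"tz":-0.14,"turn":0,"jaw":1},{"tx":-4.2,"ty":-0.04,"tz":-0.14,"turn":0,"jaw":1}]'; python3 -m creep '[{"tx":-0.3,"ty":0,"tz":0,"turn":0,"jaw":1},{"tx":-0.6,"ty":0,"tz":0,"turn":0,"jaw":1},{"tx":-0.6,"ty":0,"tz":0,"turn":0,"jaw":1}]'; python3 -m creep '[{"tx":-0.3,"ty":0,"tz":0,"turn":0,"jaw":1},{"tx":-0.6,"ty":0,"tz":0,"turn":0,"jaw":1},{"tx":-0.6,"ty":0,"tz":0,"turn":0,"jaw":1}]'
```

```text
time_s: 36.28
eef_pos: [501.0, -139.6, 110.1]
tool_rot: [-0.001, -0.028, 1.0, 0.0]
ft_force: [0.0, -0.4, -1.4]
opening: 0.213
time_s: 36.53
eef_pos: [507.7, -139.3, 110.7]
tool_rot: [0.0, -0.028, 1.0, -0.0]
ft_force: [-0.5, 0.2, -0.4]
opening: 0.215
time_s: 36.78
eef_pos: [513.7, -138.8, 110.5]
tool_rot: [0.0, -0.028, 1.0, 0.0]
ft_force: [0.2, 1.0, -1.6]
opening: 0.214
```

```bash
python3 -m creep '[{"tx":-0.4,"ty":0,"tz":0,"turn":0,"jaw":1},{"tx":-0.8,"ty":0,"tz":0,"turn":0,"jaw":1},{"tx":-0.8,"ty":0,"tz":0,"turn":0,"jaw":1}]'; python3 -m creep '[{"tx":-0.4,"ty":0,"tz":0,"turn":0,"jaw":1},{"tx":-0.8,"ty":0,"tz":0,"turn":0,"jaw":1},{"tx":-0.8,"ty":0,"tz":0,"turn":0,"jaw":1}]'; python3 -m creep '[{"tx":-0.4,"ty":0,"tz":0,"turn":0,"jaw":1},{"tx":-0.8,"ty":0,"tz":0,"turn":0,"jaw":1},{"tx":-1.2,"ty":0,"tz":0,"turn":0,"jaw":1},{"tx":-1.6,"ty":0,"tz":0,"turn":0,"jaw":1},{"tx":-1.6,"ty":0,"tz":0,"turn":0,"jaw":1}]'
```

```text
time_s: 37.03
eef_pos: [522.0, -138.3, 110.5]
tool_rot: [0.0, -0.028, 1.0, -0.0]
ft_force: [0.2, 2.1, -0.4]
opening: 0.217
time_s: 37.28
eef_pos: [530.0, -137.9, 110.4]
tool_rot: [0.0, -0.028, 1.0, -0.0]
ft_force: [-1.3, 3.3, -0.7]
opening: 0.217
time_s: 37.7
eef_pos: [546.1, -137.0, 110.4]
tool_rot: [0.0, -0.028, 1.0, -0.0]
ft_force: [0.4, 3.0, -1.6]
opening: 0.217
```

```bash
python3 -m creep '[{"tx":-0.3,"ty":0.02,"tz":0,"turn":0,"jaw":1},{"tx":-0.5,"ty":0.02,"tz":0,"turn":0,"jaw":1},{"tx":-0.5,"ty":0.02,"tz":0,"turn":0,"jaw":1}]'; python3 -m creep '[{"tx":-0.15,"ty":0,"tz":0,"turn":0,"jaw":1},{"tx":-0.15,"ty":0,"tz":0,"turn":0,"jaw":1}]'
```

```text
time_s: 37.95
eef_pos: [550.6, -136.7, 110.5]
tool_rot: [0.0, -0.028, 1.0, -0.0]
ft_force: [1.0, 3.2, -1.8]
opening: 0.216
time_s: 38.12
eef_pos: [551.7, -136.6, 110.5]
tool_rot: [0.0, -0.028, 1.0, -0.0]
ft_force: [-1.8, 3.7, -0.6]
opening: 0.213
```

```bash
python3 -m creep '[{"tx":-0.15,"ty":0,"tz":0,"turn":0,"jaw":1},{"tx":-0.15,"ty":0,"tz":0,"turn":0,"jaw":1}]'; python3 -m creep '[{"tx":-0.15,"ty":0,"tz":0,"turn":0,"jaw":1},{"tx":-0.15,"ty":0,"tz":0,"turn":0,"jaw":1}]'; python3 - <<'E'
from go import *
t=capture('top');s=capture('scene')
im=np.zeros((600,800,3),np.uint8)
im[:,:500]=cv2.resize(s['image'][190:262,345:405,::-1],(500,600),interpolation=2)
im[:600,500:]=cv2.resize(t['image'][170:230,370:400,::-1],(300,600),interpolation=2)
cv2.imwrite('pics/c5.png',im)
E
```

```text
time_s: 38.28
eef_pos: [553.2, -136.5, 110.5]
tool_rot: [-0.0, -0.028, 1.0, -0.0]
ft_force: [-1.4, 2.0, -0.4]
opening: 0.217
time_s: 38.45
eef_pos: [553.4, -136.5, 110.3]
tool_rot: [-0.001, -0.028, 1.0, 0.0]
ft_force: [-5.4, 2.2, 1.5]
opening: 0.212
```

Sixteen pictures used, so I go on numerically. The shoulder contacted at x = 553.4 (expected about 552.5) with 5 N. I'll release and go for pin B.

```bash
python3 -m creep '[{"tx":-0.03,"ty":0,"tz":0,"turn":0,"jaw":1},{"tx":-0.03,"ty":0,"tz":0,"turn":0,"jaw":0.5},{"tx":-0.03,"ty":0,"tz":0,"turn":0,"jaw":0.2},{"tx":0,"ty":0,"tz":0,"turn":0,"jaw":0},{"tx":0,"ty":0,"tz":0,"turn":0,"jaw":-0.1},{"tx":0,"ty":0,"tz":0,"turn":0,"jaw":-0.1},{"tx":0,"ty":0,"tz":-2,"turn":0,"jaw":-0.1},{"tx":0,"ty":0,"tz":-5,"turn":0,"jaw":-0.1},{"tx":0,"ty":0,"tz":-9,"turn":0,"jaw":-0.1},{"tx":4,"ty":0,"tz":-11,"turn":0,"jaw":-0.1},{"tx":8,"ty":0,"tz":-11,"turn":0,"jaw":-0.1},{"tx":8,"ty":0,"tz":-11,"turn":0,"jaw":-0.1}]'
python3 - <<'E'
from blobs import *
from go import *
t=capture('top');s=capture('scene')
for c in(t,s):
    for m,a,e,k,px in rects(c,'red',17):
        if -400<m[1]<300 and 300<m[0]<800: print('red17',m.round(1),round(a,1),e.round(1),k,px)
for m,a,e,k,px in rects(t,'red',124)+rects(s,'red',124):
        if -200<m[1]<0 and 400<m[0]<800: print('red124',m.round(1),round(a,1),e.round(1),k,px)
go(415.8,-306.6,40,-92.5)
E
```

```text
time_s: 39.55
eef_pos: [469.7, -141.1, 222.0]
tool_rot: [0.001, -0.028, 1.0, 0.001]
ft_force: [-2.1, 0.7, -1.2]
opening: 0.549
red17 [ 583.8 -145.5] 100.1 [20.3  8.8] 15 (np.float64(387.53333333333336), np.float64(194.6))
red17 [ 416.2 -306.4] 87.9 [52.1 19.5] 89 (np.float64(436.85393258426967), np.float64(243.46067415730337))
red17 [609.5 -81.6] 8.0 [66.9 20.4] 99 (np.float64(363.44444444444446), np.float64(235.58585858585857))
red17 [ 415.5 -306.9] 87.2 [55.9 18.2] 112 (np.float64(371.04464285714283), np.float64(328.60714285714283))
red124 [ 570.3 -134.2] 100.1 [19.   8.2] 15 (np.float64(387.53333333333336), np.float64(194.6))
red124 [ 541.8 -143.5] 8.0 [60.4 18.4] 99 (np.float64(363.44444444444446), np.float64(235.58585858585857))
t39.6 at [ 473.8 -141.1  221.7] yaw -176.8 F [ 0.1 -0.4  0.4] op 0.549 q [ 0.11  0.06 -0.39  0.   -1.11 -1.62]
  -> tx 6.77 ty -16.20 tz 18.15 turn -84.3
```

```bash
python3 -m creep '[{"tx":1.5,"ty":-3.5,"tz":0,"turn":-7,"jaw":-0.1},{"tx":3,"ty":-7,"tz":1,"turn":-14,"jaw":-0.1},{"tx":4.5,"ty":-10.5,"tz":3,"turn":-21,"jaw":-0.1},{"tx":6,"ty":-14,"tz":5,"turn":-28,"jaw":-0.1},{"tx":6.77,"ty":-16.2,"tz":7,"turn":-35,"jaw":-0.1},{"tx":6.77,"ty":-16.2,"tz":9,"turn":-42,"jaw":-0.1},{"tx":6.77,"ty":-16.2,"tz":11,"turn":-49,"jaw":-0.1},{"tx":6.77,"ty":-16.2,"tz":13,"turn":-56,"jaw":-0.1},{"tx":6.77,"ty":-16.2,"tz":15,"turn":-63,"jaw":-0.1},{"tx":6.77,"ty":-16.2,"tz":16,"turn":-70,"jaw":-0.1},{"tx":6.77,"ty":-16.2,"tz":17,"turn":-77,"jaw":-0.1},{"tx":6.77,"ty":-16.2,"tz":18.1,"turn":-84.3,"jaw":-0.1},{"tx":6.77,"ty":-16.2,"tz":18.1,"turn":-84.3,"jaw":-0.1},{"tx":6.77,"ty":-16.2,"tz":18.1,"turn":-84.3,"jaw":-0.1}]'; python3 -c "
from go import *
go(415.8,-306.6,5,-92.5)"
```

```text
time_s: 40.82
eef_pos: [416.5, -306.6, 38.1]
tool_rot: [-0.001, -0.692, 0.722, 0.001]
ft_force: [-0.0, 0.0, 0.2]
opening: 0.55
t40.8 at [ 416.5 -306.6   38.1] yaw -92.4 F [-0.   0.   0.2] op 0.550 q [-0.25  0.32 -0.57  0.   -0.69  0.21]
  -> tx 0.00 ty 0.06 tz 3.32 turn 0.1
```

```bash
python3 -m creep '[{"tx":0,"ty":0.04,"tz":1.5,"turn":0,"jaw":-0.1},{"tx":0,"ty":0.04,"tz":2.8,"turn":0,"jaw":-0.1},{"tx":0,"ty":0.04,"tz":3.3,"turn":0,"jaw":-0.1},{"tx":0,"ty":0.04,"tz":3.3,"turn":0,"jaw":-0.1},{"tx":0,"ty":0.04,"tz":3.3,"turn":0,"jaw":1},{"tx":0,"ty":0.04,"tz":3.3,"turn":0,"jaw":1},{"tx":0,"ty":0.04,"tz":3.3,"turn":0,"jaw":1},{"tx":0,"ty":0.04,"tz":3.3,"turn":0,"jaw":1},{"tx":0,"ty":0.04,"tz":3.3,"turn":0,"jaw":1},{"tx":0,"ty":0.04,"tz":3.3,"turn":0,"jaw":1},{"tx":0,"ty":0.04,"tz":3.3,"turn":0,"jaw":1}]' 60; python3 -m creep '[{"tx":0,"ty":0,"tz":-1,"turn":0,"jaw":1},{"tx":0,"ty":0,"tz":-4,"turn":0,"jaw":1},{"tx":0,"ty":0,"tz":-8,"turn":0,"jaw":1},{"tx":0,"ty":0,"tz":-10.5,"turn":0,"jaw":1},{"tx":0,"ty":0,"tz":-10.5,"turn":0,"jaw":1},{"tx":0,"ty":0,"tz":-10.5,"turn":0,"jaw":1}]'; python3 -c "
from go import *
a=np.radians(3.2);d=165
# left hole line in robot coords: pin A home (553.4,-136.5); right is 160 mm along -y of chopper
h=np.array([553.4,-136.3])+160*np.array([np.sin(a),-np.cos(a)]);print('home R',h)
go(*(h-90*np.array([np.cos(a),np.sin(a)])),111.5,-176.8)"
```

```text
time_s: 41.73
eef_pos: [416.7, -306.7, 7.4]
tool_rot: [0.0, -0.692, 0.722, -0.001]
ft_force: [-0.2, 0.8, 7.0]
opening: 0.216
time_s: 42.23
eef_pos: [416.7, -306.6, 113.8]
tool_rot: [0.001, -0.692, 0.722, -0.002]
ft_force: [0.4, 0.8, -1.0]
opening: 0.214
home R [ 562.3314408  -296.05052227]
t42.2 at [ 416.7 -306.6  113.8] yaw -92.5 F [ 0.4  0.8 -1. ] op 0.214 q [-0.25  0.21 -0.49 -0.   -0.86  0.21]
  -> tx -0.80 ty -5.54 tz 0.25 turn 84.3
```

```bash
python3 -m creep '[{"tx":-0.2,"ty":-1.5,"tz":0,"turn":7,"jaw":1},{"tx":-0.4,"ty":-3,"tz":0,"turn":14,"jaw":1},{"tx":-0.8,"ty":-5.54,"tz":0,"turn":21,"jaw":1},{"tx":-0.8,"ty":-5.54,"tz":0,"turn":28,"jaw":1},{"tx":-0.8,"ty":-5.54,"tz":0,"turn":35,"jaw":1},{"tx":-0.8,"ty":-5.54,"tz":0,"turn":42,"jaw":1},{"tx":-0.8,"ty":-5.54,"tz":0,"turn":49,"jaw":1},{"tx":-0.8,"ty":-5.54,"tz":0,"turn":56,"jaw":1},{"tx":-0.8,"ty":-5.54,"tz":0.1,"turn":63,"jaw":1},{"tx":-0.8,"ty":-5.54,"tz":0.19,"turn":70,"jaw":1},{"tx":-0.8,"ty":-5.54,"tz":0.19,"turn":77,"jaw":1},{"tx":-0.8,"ty":-5.54,"tz":0.19,"turn":84.3,"jaw":1},{"tx":-0.8,"ty":-5.54,"tz":0.19,"turn":84.3,"jaw":1},{"tx":-0.8,"ty":-5.54,"tz":0.19,"turn":84.3,"jaw":1},{"tx":-0.8,"ty":-5.54,"tz":0.19,"turn":84.3,"jaw":1},{"tx":-0.8,"ty":-5.54,"tz":0.19,"turn":84.3,"jaw":1}]'; python3 - <<'E'
from go import *
h=np.array([562.3,-296.05]);a=np.radians(3.2);go(*(h-90*np.array([np.cos(a),np.sin(a)])),111.9,-176.8)
# check rod in the scene picture: bright-profile across the rod near the nose
s=capture('scene');st,M=pose();u=-M[:,0];u[2]=0;ax=st['eef_pos']+[0,0,2.7]
g=cv2.cvtColor(s['image'],cv2.COLOR_RGB2GRAY).astype(np.float32)
for k in(70,85,95,105):
    q=p(s,[ax+u*k])[0];prof=[cv2.getRectSubPix(g,(1,1),(float(q[0]-.35*j*.5),float(q[1]-.94*j*.5)))[0,0] for j in range(-10,11)]
    print(k,q.round(1),np.round(prof).astype(int))
E
```

```text
time_s: 43.57
eef_pos: [471.3, -300.8, 109.3]
tool_rot: [-0.0, -0.03, 1.0, 0.0]
ft_force: [-0.2, -0.5, -0.6]
opening: 0.216
t43.6 at [ 471.3 -300.8  109.3] yaw -176.6 F [-0.2 -0.5 -0.6] op 0.216 q [-0.22  0.28 -0.41 -0.   -0.88 -1.29]
  -> tx -0.11 ty -0.04 tz -0.26 turn 0.2
70 [407.3 275. ] [125 126 126 126 127 126 126 126 125 120 119 109  97  97  99  96  89  83
  74  72  74]
85 [411.2 271.4] [194 196 198 197 194 180 158 154 168 178 178 176 171 167 176 189 196 197
 196 195 188]
95 [413.8 269.1] [193 193 193 195 193 184 172 169 174 178 179 174 167 170 183 182 161 138
 125 121 126]
105 [416.3 266.8] [185 178 184 186 183 185 175 160 165 174 178 178 167 141 126 127 128 129
 127 146 161]
```

```bash
python3 -m creep '[{"tx":-1,"ty":-0.04,"tz":-0.26,"turn":0.2,"jaw":1},{"tx":-2,"ty":-0.04,"tz":-0.26,"turn":0.2,"jaw":1},{"tx":-3,"ty":-0.04,"tz":-0.26,"turn":0.2,"jaw":1},{"tx":-3.7,"ty":-0.04,"tz":-0.26,"turn":0.2,"jaw":1},{"tx":-3.7,"ty":-0.04,"tz":-0.26,"turn":0.2,"jaw":1},{"tx":-3.7,"ty":-0.04,"tz":-0.26,"turn":0.2,"jaw":1}]'; python3 -c "
from go import *
h=np.array([562.3,-296.05]);a=np.radians(3.2);go(*(h-40*np.array([np.cos(a),np.sin(a)])),111.9,-176.8)"
```

```text
time_s: 44.12
eef_pos: [508.9, -298.9, 111.7]
tool_rot: [-0.0, -0.027, 1.0, 0.0]
ft_force: [0.0, -0.4, -1.0]
opening: 0.212
t44.1 at [ 508.9 -298.9  111.7] yaw -176.9 F [ 0.  -0.4 -1. ] op 0.212 q [-0.2   0.32 -0.33 -0.   -0.91 -1.32]
  -> tx -1.35 ty -0.01 tz -0.02 turn -0.1
```

Aligned to 0.2 mm laterally and in height. Insert in small steps.

```bash
python3 -m creep '[{"tx":-0.3,"ty":0,"tz":0,"turn":-0.1,"jaw":1},{"tx":-0.7,"ty":0,"tz":0,"turn":-0.1,"jaw":1},{"tx":-0.7,"ty":0,"tz":0,"turn":-0.1,"jaw":1}]'; python3 -m creep '[{"tx":-0.3,"ty":0,"tz":0,"turn":0,"jaw":1},{"tx":-0.6,"ty":0,"tz":0,"turn":0,"jaw":1},{"tx":-0.6,"ty":0,"tz":0,"turn":0,"jaw":1}]'
```

```text
time_s: 44.37
eef_pos: [516.1, -298.9, 112.3]
tool_rot: [0.0, -0.027, 1.0, -0.0]
ft_force: [0.3, -0.2, -0.4]
opening: 0.216
time_s: 44.62
eef_pos: [521.8, -298.3, 112.1]
tool_rot: [-0.0, -0.027, 1.0, 0.0]
ft_force: [-0.7, 2.5, -1.0]
opening: 0.216
```

```bash
python3 -m creep '[{"tx":-0.3,"ty":0,"tz":0,"turn":0,"jaw":1},{"tx":-0.6,"ty":0,"tz":0,"turn":0,"jaw":1},{"tx":-0.6,"ty":0,"tz":0,"turn":0,"jaw":1}]'
```

```text
time_s: 44.87
eef_pos: [527.8, -297.8, 111.9]
tool_rot: [-0.0, -0.027, 1.0, 0.0]
ft_force: [-0.2, 3.9, -0.5]
opening: 0.215
```

```bash
python3 -m creep '[{"tx":-0.4,"ty":0.03,"tz":0,"turn":0,"jaw":1},{"tx":-0.8,"ty":0.03,"tz":0,"turn":0,"jaw":1},{"tx":-1.2,"ty":0.03,"tz":0,"turn":0,"jaw":1},{"tx":-1.2,"ty":0.03,"tz":0,"turn":0,"jaw":1}]'; python3 -m creep '[{"tx":-0.4,"ty":0.02,"tz":0,"turn":0,"jaw":1},{"tx":-0.8,"ty":0.02,"tz":0,"turn":0,"jaw":1},{"tx":-1.2,"ty":0.02,"tz":0,"turn":0,"jaw":1},{"tx":-1.6,"ty":0.02,"tz":0,"turn":0,"jaw":1},{"tx":-1.6,"ty":0.02,"tz":0,"turn":0,"jaw":1}]'; python3 -m creep '[{"tx":-0.2,"ty":0.02,"tz":0,"turn":0,"jaw":1},{"tx":-0.4,"ty":0.02,"tz":0,"turn":0,"jaw":1},{"tx":-0.4,"ty":0.02,"tz":0,"turn":0,"jaw":1}]'
```

```text
time_s: 45.2
eef_pos: [540.5, -297.2, 112.2]
tool_rot: [0.0, -0.027, 1.0, -0.0]
ft_force: [-0.1, 4.0, -1.3]
opening: 0.218
time_s: 45.62
eef_pos: [556.5, -296.1, 112.2]
tool_rot: [0.0, -0.027, 1.0, -0.0]
ft_force: [-0.7, 4.4, -1.0]
opening: 0.216
time_s: 45.87
eef_pos: [559.7, -295.7, 112.2]
tool_rot: [0.0, -0.027, 1.0, -0.0]
ft_force: [-1.2, 3.3, -1.3]
opening: 0.216
```

```bash
python3 -m creep '[{"tx":-0.15,"ty":0.02,"tz":0,"turn":0,"jaw":1},{"tx":-0.15,"ty":0.02,"tz":0,"turn":0,"jaw":1}]'; python3 -m creep '[{"tx":-0.15,"ty":0,"tz":0,"turn":0,"jaw":1},{"tx":-0.15,"ty":0,"tz":0,"turn":0,"jaw":1}]';
```

```text
time_s: 46.03
eef_pos: [561.0, -295.4, 112.2]
tool_rot: [-0.0, -0.027, 1.0, -0.0]
ft_force: [-2.4, 3.3, -0.9]
opening: 0.213
time_s: 46.2
eef_pos: [561.7, -295.7, 112.2]
tool_rot: [-0.001, -0.027, 1.0, -0.0]
ft_force: [-5.2, 1.4, 0.7]
opening: 0.215
```

```bash
python3 -m creep '[{"tx":-0.1,"ty":0,"tz":0,"turn":0,"jaw":1},{"tx":-0.1,"ty":0,"tz":0,"turn":0,"jaw":1}]'; python3 -m creep '[{"tx":0,"ty":0,"tz":0,"turn":0,"jaw":0.5},{"tx":0,"ty":0,"tz":0,"turn":0,"jaw":0.2},{"tx":0,"ty":0,"tz":0,"turn":0,"jaw":0},{"tx":0,"ty":0,"tz":0,"turn":0,"jaw":-0.1},{"tx":0,"ty":0,"tz":0,"turn":0,"jaw":-0.1},{"tx":0,"ty":0,"tz":-2,"turn":0,"jaw":-0.1},{"tx":0,"ty":0,"tz":-5,"turn":0,"jaw":-0.1},{"tx":0,"ty":0,"tz":-9,"turn":0,"jaw":-0.1},{"tx":4,"ty":0,"tz":-12,"turn":0,"jaw":-0.1},{"tx":8,"ty":4,"tz":-14,"turn":0,"jaw":-0.1},{"tx":8,"ty":8,"tz":-14,"turn":0,"jaw":-0.1},{"tx":8,"ty":12,"tz":-14,"turn":0,"jaw":-0.1},{"tx":8,"ty":16,"tz":-14,"turn":0,"jaw":-0.1},{"tx":8,"ty":20,"tz":-14,"turn":0,"jaw":-0.1},{"tx":8,"ty":24,"tz":-14,"turn":0,"jaw":-0.1},{"tx":8,"ty":28,"tz":-14,"turn":0,"jaw":-0.1},{"tx":8,"ty":32,"tz":-14,"turn":0,"jaw":-0.1},{"tx":8,"ty":36,"tz":-14,"turn":0,"jaw":-0.1},{"tx":8,"ty":40,"tz":-14,"turn":0,"jaw":-0.1},{"tx":8,"ty":40,"tz":-14,"turn":0,"jaw":-0.1}]'
python3 - <<'E'
from blobs import *
from fit import *
np.set_printoptions(precision=1,suppress=True)
t=capture('top');s=capture('scene')
for n,c in(('top',t),('scene',s)):
    for z in(124,116):
        for m,a,e,k,px in rects(c,'red',z):
            if -400<m[1]<0 and 400<m[0]<800: print(n,z,m,round(a,1),e,k,np.round(px,1))
    for m,a,e,k,px in rects(c,'blue',32):
        if -200<m[1]<50 and 400<m[0]<800: print(n,'blue',m,round(a,1),e,k)
    for k in('pusher_head','deli_cup','pin_1'):print(k,[(round(d['p'],2),np.round(d['box'],1)) for d in spot_in(c,k)][:3])
# expected handle centroid (top face) of home pins, from chopper pose
v=[668.5,-209.6,np.radians(3.1)]
print(place([(-112.5,80,124),(-112.5,-80,124)],v))
# shoulder from each blob: extreme along chopper x
u=np.array([np.cos(v[2]),np.sin(v[2])])
for n,c in(('top',t),('scene',s)):
    L=cv2.connectedComponents(mask(c,'red'))[1]
    for i in range(1,L.max()+1):
        ys,xs=np.where(L==i)
        if len(xs)<40: continue
        W=w(c,np.c_[xs,ys],120)[:,:2]
        if -350<W[:,1].mean()<-80 and 500<W[:,0].mean()<620:
            q=(W-v[:2])@u;print(n,'chopper-x span',np.percentile(q,[1,99]),W.mean(0))
E
```

```text
time_s: 46.37
eef_pos: [561.8, -295.7, 112.2]
tool_rot: [-0.001, -0.027, 1.0, 0.0]
ft_force: [-8.7, 0.4, 2.2]
opening: 0.213
time_s: 48.03
eef_pos: [461.8, 105.3, 252.7]
tool_rot: [0.001, -0.03, 1.0, 0.001]
ft_force: [0.2, -0.0, -0.5]
opening: 0.553
top 124 [ 558.5 -294.2] 2.4 [50.3 18.6] 94 [438.3 197.5]
top 124 [ 540.5 -142.3] 6.4 [53.1 17. ] 91 [390.4 204. ]
top 116 [ 559.4 -296. ] 2.4 [50.6 18.7] 94 [438.3 197.5]
top 116 [ 541.3 -143.2] 6.4 [53.4 17.1] 91 [390.4 204. ]
top blue [569.3 -53.8] 98.9 [73.  40.2] 261
pusher_head [(0.98, array([412. , 176.4,  65.7,  31.7]))]
deli_cup [(0.94, array([322.1, 157.4,  19.9,  23.9]))]
pin_1 [(0.7, array([390.4, 202.3,   8.1,  25.8]))]
scene 124 [ 532.9 -149.5] 11.5 [59.6 18.1] 102 [362.6 238.7]
scene 124 [ 551.2 -300.6] 8.0 [60.5 17.8] 112 [411.8 270.8]
scene 116 [ 537.9 -144.9] 11.5 [60.1 18.3] 102 [362.6 238.7]
scene 116 [ 556.3 -297.3] 8.0 [61.  17.9] 112 [411.8 270.8]
scene blue [566.9 -52.9] 81.9 [65.2 33.8] 198
scene blue [536.3 -60.9] 97.8 [55.3  2.9] 16
scene blue [ 570.1 -129.7] 96.4 [23.  18.2] 44
pusher_head [(0.62, array([405.9, 243.8,  82.5,  64.3]))]
deli_cup [(0.8, array([349.7, 185.2,  23.2,  35.3]))]
pin_1 [(0.62, array([415.9, 268.8,  22.8,  27.7])), (0.51, array([366.2, 237. ,  25.2,  22.2])), (0.37, array([404.5, 242.4,  83.2,  66. ]))]
[[ 551.8 -135.8  124. ]
 [ 560.5 -295.6  124. ]]
top chopper-x span [-138.3  -89.8] [ 558.9 -295.1]
top chopper-x span [-149.3  -98.3] [ 540.9 -142.7]
scene chopper-x span [-155.6 -101.1] [ 535.4 -147.2]
scene chopper-x span [-145.3  -90.9] [ 553.8 -298.9]
```

Pin B sits home (its handle centroid is within about 2 mm of expected). Pin A now stands about 10 mm out and is slightly skewed, so it was tugged at release or knocked. I'll push it home from behind with shut fingers.

```bash
python3 -c "
from go import *
go(487,-147,98,-176.8)"
```

```text
t48.4 at [461.9  98.6 252.3] yaw -177.0 F [ 0.3  0.7 -0.4] op 0.544 q [ 0.63  0.   -0.38  0.   -1.18 -2.15]
  -> tx -1.22 ty -24.66 tz 15.43 turn -0.2
```

```bash
python3 -m creep '[{"tx":0,"ty":-4,"tz":0,"turn":0,"jaw":1},{"tx":0,"ty":-8,"tz":0,"turn":0,"jaw":1},{"tx":0,"ty":-12,"tz":0,"turn":0,"jaw":1},{"tx":0,"ty":-16,"tz":0,"turn":0,"jaw":1},{"tx":0,"ty":-20,"tz":0,"turn":-0.2,"jaw":1},{"tx":0,"ty":-24,"tz":2,"turn":-0.2,"jaw":1},{"tx":0,"ty":-24.66,"tz":6,"turn":-0.2,"jaw":1},{"tx":0,"ty":-24.66,"tz":10,"turn":-0.2,"jaw":1},{"tx":0,"ty":-24.66,"tz":14,"turn":-0.2,"jaw":1},{"tx":0,"ty":-24.66,"tz":15.4,"turn":-0.2,"jaw":1},{"tx":0,"ty":-24.66,"tz":15.4,"turn":-0.2,"jaw":1},{"tx":0,"ty":-24.66,"tz":15.4,"turn":-0.2,"jaw":1}]' ; python3 - <<'E'
from blobs import *
from go import *
go(487,-147,98,-176.8)
t=capture('top')
for m,a,e,k,px in rects(t,'red',118):
    if -400<m[1]<0 and 400<m[0]<800: print(m.round(1),round(a,1),e.round(1),k)
E
```

```text
time_s: 49.43
eef_pos: [474.8, -147.4, 98.1]
tool_rot: [-0.001, -0.028, 1.0, -0.0]
ft_force: [2.0, -0.2, 0.9]
opening: -0.002
t49.4 at [ 474.8 -147.4   98.1] yaw -176.7 F [ 2.  -0.2  0.9] op -0.002 q [ 0.1   0.2  -0.55  0.   -0.82 -1.61]
  -> tx -1.22 ty -0.03 tz 0.01 turn 0.1
[ 559.2 -295.5] 2.4 [50.5 18.7] 94
[ 562.2 -140.5] 96.6 [16.9 10.2] 18
```

```bash
python3 -m creep '[{"tx":-1,"ty":0,"tz":0,"turn":0,"jaw":1},{"tx":-2,"ty":0,"tz":0,"turn":0,"jaw":1},{"tx":-2.4,"ty":0,"tz":0,"turn":0,"jaw":1},{"tx":-2.4,"ty":0,"tz":0,"turn":0,"jaw":1}]'; python3 -m creep '[{"tx":-0.3,"ty":0,"tz":0,"turn":0,"jaw":1},{"tx":-0.6,"ty":0,"tz":0,"turn":0,"jaw":1},{"tx":-0.6,"ty":0,"tz":0,"turn":0,"jaw":1}]'; python3 -m creep '[{"tx":-0.2,"ty":0,"tz":0,"turn":0,"jaw":1},{"tx":-0.4,"ty":0,"tz":0,"turn":0,"jaw":1},{"tx":-0.4,"ty":0,"tz":0,"turn":0,"jaw":1}]'
```

```text
time_s: 49.82
eef_pos: [501.3, -144.8, 99.1]
tool_rot: [0.001, -0.029, 1.0, -0.0]
ft_force: [-0.8, -0.4, 0.5]
opening: -0.0
time_s: 50.07
eef_pos: [505.2, -144.7, 98.2]
tool_rot: [-0.0, -0.029, 1.0, -0.0]
ft_force: [-0.2, 0.2, -0.5]
opening: -0.001
time_s: 50.32
eef_pos: [509.0, -144.5, 98.1]
tool_rot: [-0.0, -0.029, 1.0, -0.0]
ft_force: [-0.9, 0.1, 0.5]
opening: -0.001
```

```bash
python3 -m creep '[{"tx":-0.2,"ty":0,"tz":0,"turn":0,"jaw":1},{"tx":-0.4,"ty":0,"tz":0,"turn":0,"jaw":1},{"tx":-0.4,"ty":0,"tz":0,"turn":0,"jaw":1}]'; python3 -m creep '[{"tx":-0.2,"ty":0,"tz":0,"turn":0,"jaw":1},{"tx":-0.2,"ty":0,"tz":0,"turn":0,"jaw":1}]'; python3 -m creep '[{"tx":-0.15,"ty":0,"tz":0,"turn":0,"jaw":1},{"tx":-0.15,"ty":0,"tz":0,"turn":0,"jaw":1}]'; python3 - <<'E'
from blobs import *
for n in('top','scene'):
  for m,a,e,k,px in rects(capture(n),'red',118):
    if -400<m[1]<0 and 400<m[0]<800: print(n,m.round(1),round(a,1),e.round(1),k)
E
```

```text
time_s: 50.57
eef_pos: [512.1, -144.3, 97.8]
tool_rot: [-0.001, -0.029, 1.0, 0.0]
ft_force: [-4.8, -0.7, 1.3]
opening: -0.001
time_s: 50.73
eef_pos: [513.0, -144.3, 97.5]
tool_rot: [-0.002, -0.029, 1.0, 0.0]
ft_force: [-7.9, 0.3, 3.0]
opening: 0.001
time_s: 50.9
eef_pos: [513.4, -144.3, 97.2]
tool_rot: [-0.003, -0.029, 1.0, 0.0]
ft_force: [-9.5, 0.5, 3.7]
opening: -0.001
top [ 559.2 -295.7] 2.5 [50.9 18.5] 92
scene [ 555.1 -298.9] 6.5 [60.3 17.8] 108
```

```bash
python3 -m creep '[{"tx":1,"ty":0,"tz":0,"turn":0,"jaw":1},{"tx":3,"ty":0,"tz":0,"turn":0,"jaw":1},{"tx":4,"ty":0,"tz":-3,"turn":0,"jaw":1},{"tx":4,"ty":0,"tz":-7,"turn":0,"jaw":1},{"tx":4,"ty":4,"tz":-11,"turn":0,"jaw":1},{"tx":4,"ty":8,"tz":-13,"turn":0,"jaw":1},{"tx":4,"ty":12,"tz":-13,"turn":0,"jaw":1},{"tx":4,"ty":16,"tz":-13,"turn":0,"jaw":1},{"tx":4,"ty":20,"tz":-13,"turn":0,"jaw":1},{"tx":4,"ty":24,"tz":-13,"turn":0,"jaw":1},{"tx":4,"ty":26,"tz":-13,"turn":0,"jaw":1},{"tx":4,"ty":26,"tz":-13,"turn":0,"jaw":1}]'
cat > chk.py <<'E'
from blobs import *
from fit import *
np.set_printoptions(precision=1,suppress=True)
t=capture('top');s=capture('scene')
v=[668.5,-209.6,np.radians(3.1)];u=np.array([np.cos(v[2]),np.sin(v[2])]);nn=np.array([-u[1],u[0]])
for n,c in(('top',t),('scene',s)):
    L=cv2.connectedComponents(mask(c,'red'))[1]
    for i in range(1,L.max()+1):
        ys,xs=np.where(L==i)
        if len(xs)<40: continue
        W=w(c,np.c_[xs,ys],120)[:,:2]
        if -350<W[:,1].mean()<-80 and 450<W[:,0].mean()<620:
            q=(W-v[:2])@u;print(n,'chopper x span',np.percentile(q,[1,99]),'mean xy',q.mean(),((W-v[:2])@nn).mean())
    print(n,spot_in(c,'deli_cup')[:1])
E
python3 chk.py
```

```text
time_s: 52.0
eef_pos: [462.3, 117.9, 229.0]
tool_rot: [0.002, -0.031, 1.0, 0.001]
ft_force: [0.4, 0.3, 0.3]
opening: 0.006
top chopper x span [-138.3  -89.8] mean xy -114.45829319566126 -79.04654418632472
top chopper x span [-140.   -89.2] mean xy -114.83014832598559 74.59658678179845
top []
scene chopper x span [-146.7  -92.3] mean xy -120.46732263710427 70.56898973860453
scene chopper x span [-145.4  -90.8] mean xy -118.74148812037866 -82.42897851418809
scene [{'box': [352.0, 182.5, 22.3, 28.8], 'p': 0.67}]
```

```bash
python3 -m creep '[{"tx":0,"ty":0,"tz":0,"turn":0,"jaw":1},{"tx":0,"ty":0,"tz":0,"turn":0,"jaw":1},{"tx":0,"ty":0,"tz":0,"turn":0,"jaw":1},{"tx":0,"ty":0,"tz":0,"turn":0,"jaw":1},{"tx":0,"ty":0,"tz":0,"turn":0,"jaw":1},{"tx":0,"ty":0,"tz":0,"turn":0,"jaw":1}]'; python3 chk.py; python3 - <<'E'
from blobs import *
for n in('top','scene'):
    c=capture(n)
    for m,a,e,k,px in rects(c,'blue',32):
        if -200<m[1]<50 and 400<m[0]<800: print(n,'blue',m.round(1),round(a,1),e.round(1),k)
    print(spot_in(c,'pusher_head')[:1])
E
```

```text
time_s: 52.7
eef_pos: [461.6, 112.9, 228.2]
tool_rot: [0.0, -0.029, 1.0, -0.0]
ft_force: [0.9, 0.1, -0.6]
opening: 0.004
top chopper x span [-138.3  -89.8] mean xy -114.45829319566126 -79.04654418632472
top chopper x span [-140.  -89.] mean xy -114.61850531936678 74.68098515369003
top [{'box': [321.1, 159.0, 22.0, 22.0], 'p': 0.83}]
scene chopper x span [-146.7  -92.3] mean xy -120.64944038863045 70.7295992767911
scene chopper x span [-145.4  -90.8] mean xy -118.77720808866245 -82.45286940747741
scene [{'box': [350.5, 186.3, 22.8, 29.5], 'p': 0.71}]
top blue [569.4 -53.7] 99.4 [72.7 40.1] 260
[{'box': [410.4, 177.9, 64.6, 31.2], 'p': 0.84}]
scene blue [567.4 -70.2] 90.1 [121.5  31.8] 259
scene blue [536.8 -64.4] 97.7 [62.7  2.9] 18
[{'box': [419.9, 262.7, 36.9, 36.8], 'p': 0.44}]
```

All steady: handles level with each other at the head's front, stack and cup unmoved.

```bash
python3 -c "
from bench import manip
print(manip.sign_off())"
```

```text
the job is handed in; nothing more can be done
None
```

The job is handed in at about 53 s. As far as my checks show, the leg is shimmed, the head is seated and both pins are home.

- **Shims:** One was already under the leg. I slid the three loose ones in on top, so four now fill the gap, and my last pictures of the stack showed all four lying flat on one another.
- **Head:** It went down over both posts without side force. It touched down at the expected height (gripper at 135.5 mm, 135.6 expected) and was pressed to about 6 N.
- **Pins:** Both went through their holes and were pushed until the handles met the head, at 5–9 N. The left pin was later found about 10 mm out and skewed, either tugged when I let go of it or knocked. I pushed it home again from behind with shut fingers, to 9.5 N.
- **Last checks:** Both handles stand equally far in, within about 2 mm. The shim stack and the deli cup did not move between checks.
- **Not in full agreement:** The left pin's handle still hangs about 4° to one side, within the play of its hole. Both cameras read the handles 2–8 mm farther out than the model says. I put this down to the handles drooping and to blob measurement, because the force at contact says they are home. I had used all 16 picture views by then, so the checks on both pins' final positions were numeric only.

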